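Clamp glued brake pads in the bonding clamp and draw its platen down evenly

TASK

Lay every freshly glued brake pad that is on the bench flat in a nest of its own on the bonding clamp's carriage, then crank the carriage all the way home under the platen. Then pull the platen down evenly with its four wing nuts, working in star order (each nut followed by the one diagonally opposite, then the other pair): turn each about half of its travel on a first round, and only then turn them all fully home on a second round, again in star order. The parts and tools lying round the clamp are not to be disturbed.

Things in the scene. Friction and masses are not known exactly. Their poses are not given: they have to be found in the camera images.
- pad0: one brake pad, 40 x 62 x 13 mm, full width only over its middle 18 mm, tapering to 29 mm at the ends, about 0.28 kg, on the bench right of the clamp (some may be absent). Origin at the centre of its underside, z up, y along its length. Steel back plate 5 mm thick; the dark friction block, 34 mm (x) by 56 mm (y), stands from 5 to 13 mm height: grip it there
- pad1: one brake pad, 40 x 62 x 13 mm, full width only over its middle 18 mm, tapering to 29 mm at the ends, about 0.28 kg, on the bench right of the clamp (some may be absent). Origin at the centre of its underside, z up, y along its length. Steel back plate 5 mm thick; the dark friction block, 34 mm (x) by 56 mm (y), stands from 5 to 13 mm height: grip it there
- pad2: one brake pad, 40 x 66 x 13 mm, full width only over its middle 18 mm, tapering to 29 mm at the ends, about 0.28 kg, on the bench right of the clamp (some may be absent). Origin at the centre of its underside, z up, y along its length. Steel back plate 5 mm thick; the dark friction block, 34 mm (x) by 58 mm (y), stands from 5 to 13 mm height: grip it there
- pad3: one brake pad, 40 x 66 x 13 mm, full width only over its middle 18 mm, tapering to 29 mm at the ends, about 0.28 kg, on the bench right of the clamp (some may be absent). Origin at the centre of its underside, z up, y along its length. Steel back plate 5 mm thick; the dark friction block, 34 mm (x) by 58 mm (y), stands from 5 to 13 mm height: grip it there
- clamp: the bonding clamp, a fixed blue bed of 250 x 330 x 20 mm with a gearbox and crank at its left end. Origin on the bench under the middle of the platen; x away from the robot, y toward the crank. The grey platen, 236 x 130 mm (x, y), 16 mm thick with 12 mm ribs on its middle, is over the origin; the aluminium carriage, 166 x 136 mm, starts 170 mm to its -y side and travels to +y
- nest0 (a point): floor centre of the carriage nest near the robot, away from the platen, 42 mm above the bench; x along its length, z up. Pocket 69 x 44 mm (x, y) for any pad, its length along x either way round; bars at the short ends, four angled 4.5 mm high stops along the pad's tapers (2 mm play), middle 31 mm of the long sides open. Nests are 76 mm apart along x, 72 mm along y; nests may stay empty
- nest1 (a point): floor centre of the carriage nest far from the robot, next to the platen, 42 mm above the bench; x along its length, z up. Pocket 69 x 44 mm (x, y) for any pad, its length along x either way round; bars at the short ends, four angled 4.5 mm high stops along the pad's tapers (2 mm play), middle 31 mm of the long sides open. Nests are 76 mm apart along x, 72 mm along y; nests may stay empty
- nest2 (a point): floor centre of the carriage nest near the robot, next to the platen, 42 mm above the bench; x along its length, z up. Pocket 69 x 44 mm (x, y) for any pad, its length along x either way round; bars at the short ends, four angled 4.5 mm high stops along the pad's tapers (2 mm play), middle 31 mm of the long sides open. Nests are 76 mm apart along x, 72 mm along y; nests may stay empty
- nest3 (a point): floor centre of the carriage nest far from the robot, away from the platen, 42 mm above the bench; x along its length, z up. Pocket 69 x 44 mm (x, y) for any pad, its length along x either way round; bars at the short ends, four angled 4.5 mm high stops along the pad's tapers (2 mm play), middle 31 mm of the long sides open. Nests are 76 mm apart along x, 72 mm along y; nests may stay empty
- crank (a joint): angle of the hand crank, rad, growing clockwise seen from above: starts near 0; 12.566 (two full turns) brings the carriage home, where it stops (home counts from 12.2). A chain moves the carriage 13.5 mm a radian, 170 mm in all. It stays where it is left; 0.1 to 0.3 N m turn it. Pads pass under the platen with 5 mm to spare while the nuts are slack
- crank_grip (a point): middle of the crank's upright red grip, 148 mm above the bench, 60 mm from the crank's vertical axis. The grip is a fixed (not spinning), flat-sided block, 16 mm thick along this point's x (which points straight away from the axis), 30 mm along its y, standing from 117 to 167 mm above the bench on a crank arm whose top is 115 mm high
- nut0_grip (a point): on the axis of wing nut 0 (near the robot, loading side), 10 mm below the top of its black bar. The bar is 46 mm long along this point's x, 13 mm thick along its y (19 mm round bosses 16 mm thick at its ends), 28 mm high; pinch it across its flat middle. Under it is a round 34 mm flange, top 22 mm below this point; the platen's top is 28 mm below it. The nut sinks 2 mm a radian
- nut1_grip (a point): on the axis of wing nut 1 (near the robot, crank side), 10 mm below the top of its black bar. The bar is 46 mm long along this point's x, 13 mm thick along its y (19 mm round bosses 16 mm thick at its ends), 28 mm high; pinch it across its flat middle. Under it is a round 34 mm flange, top 22 mm below this point; the platen's top is 28 mm below it. The nut sinks 2 mm a radian
- nut2_grip (a point): on the axis of wing nut 2 (far from the robot, crank side), 10 mm below the top of its black bar. The bar is 46 mm long along this point's x, 13 mm thick along its y (19 mm round bosses 16 mm thick at its ends), 28 mm high; pinch it across its flat middle. Under it is a round 34 mm flange, top 22 mm below this point; the platen's top is 28 mm below it. The nut sinks 2 mm a radian
- nut3_grip (a point): on the axis of wing nut 3 (far from the robot, loading side), 10 mm below the top of its black bar. The bar is 46 mm long along this point's x, 13 mm thick along its y (19 mm round bosses 16 mm thick at its ends), 28 mm high; pinch it across its flat middle. Under it is a round 34 mm flange, top 22 mm below this point; the platen's top is 28 mm below it. The nut sinks 2 mm a radian
- nut0 (a joint): angle of wing nut 0, rad, growing clockwise seen from above (tightening): starts slack between 0 and 0.4, fully home at 2.6, where it stops; 1.3 is half of its travel. Stays where it is left; 0.1 to 0.3 N m turn it. It pushes its corner of the platen down against a spring. Round the platen stand nuts 0, 1, 2, 3: 0 and 2 are diagonally opposite, 1 and 3 too
- nut1 (a joint): angle of wing nut 1, rad, growing clockwise seen from above (tightening): starts slack between 0 and 0.4, fully home at 2.6, where it stops; 1.3 is half of its travel. Stays where it is left; 0.1 to 0.3 N m turn it. It pushes its corner of the platen down against a spring. Round the platen stand nuts 0, 1, 2, 3: 0 and 2 are diagonally opposite, 1 and 3 too
- nut2 (a joint): angle of wing nut 2, rad, growing clockwise seen from above (tightening): starts slack between 0 and 0.4, fully home at 2.6, where it stops; 1.3 is half of its travel. Stays where it is left; 0.1 to 0.3 N m turn it. It pushes its corner of the platen down against a spring. Round the platen stand nuts 0, 1, 2, 3: 0 and 2 are diagonally opposite, 1 and 3 too
- nut3 (a joint): angle of wing nut 3, rad, growing clockwise seen from above (tightening): starts slack between 0 and 0.4, fully home at 2.6, where it stops; 1.3 is half of its travel. Stays where it is left; 0.1 to 0.3 N m turn it. It pushes its corner of the platen down against a spring. Round the platen stand nuts 0, 1, 2, 3: 0 and 2 are diagonally opposite, 1 and 3 too
- platen_face (a point): centre of the platen's flat underside, 60 mm above the bench when the nuts are quite slack and about 55 mm when all are home and it bears on the pads; its z axis is the platen's normal
- extension_bar: bystander: steel socket extension bar, 141 x 18 x 18 mm, lying along its x; origin at the centre of its underside
- coil_spring: bystander: coil spring lying on its side, 29 x 56 x 29 mm, along its y; origin at the centre of its underside
- grease_tin: bystander: blue grease tin, 53 mm across, 38 mm high; origin at the centre of its underside
- bolt: bystander: hex bolt, 54 x 18 x 16 mm, lying along its x; origin at the centre of its underside
There are look-alikes about, which are no part of the job. Leave any blue or orange look-alike of the pad2 alone.

How it is judged:
By the outcome, as a careful person would: the job done as asked, in the order asked, and still so for the second after the job is handed in, with the robot touching nothing.
Of pad0, pad1, pad2, pad3 only 2 to 4 are there at a start; the rules pass over those that are not, and their reading is None.
At some moment in a run one of pad0, pad1, pad2, pad3 may be knocked a few centimetres aside while the robot is not near it.
Once in a run the grip may slacken for a moment while it holds something.
It also fails if it takes over 210 s, if anything falls off the work surface, if the arm or the gripper's body presses on something with over 40 N, if the wrist force passes 120 N, or if a joint passes its speed limit or range.

ROBOT

A 6-joint arm with a two-finger parallel gripper is mounted at the origin on a cart in front of the work surface, level with it; the furniture and walls round the work are solid. World frame = base frame: x ahead of the robot, y to its left, z up, the work surface at z = 0. Lengths are in mm, angles in degrees, forces in N, time in s.
With the tool pointing down it reaches from about 350 to 850 mm from the base axis. Payload 8.1 kg.
Tool frame: the origin (TCP) lies on the centre line of the jaws, within the pads' length; the fingertips stand 19 mm ahead of it and the grasp point (between the pads) is the TCP; z points along the fingers, y is the line along which they close (so a half turn about z gives the same grasp; the last joint's range is limited). The gripper opens to 85 mm and grips with 20 to 120 N. Pads are 22 mm wide; open, the fingers measure 114 mm over their backs; the gripper's body (76 mm by 85 mm) begins 54 mm behind the grasp point. The pads swing forward as they close: fully open they stand 13 mm farther back than shut.
Start: joints at [-77.831, 7.471, 85.268, -0, 87.261, -4.893], TCP at [176.071, -573.589, 250.292] pointing down, gripper open.
Joint ranges: [-169.43, 169.43], [-51.17, 129.36], [1.28, 143.12], [-76.62, 256.62], [0, 156.53], [-152.29, 152.29]. Speed limits (degrees/s): [136.94, 136.94, 159.86, 180, 180, 180].

INTERFACE

Orientations are given as [roll, pitch, yaw] about the fixed x, y, z axes, in that order (R = Rz(yaw) Ry(pitch) Rx(roll)).
In Python, from bench import r gives the robot as it stands. The module is installed in compiled form; this text tells all that it offers.
- The arm moves only by the tool servo_tool, never from a script. Its arguments are lists of equal length, an entry for each row: "fingers": the finger opening in m, from 0 to 0.0854; "linear": the shift along the tool's x, y, z in m, a list of three; "rotation": the turn, a rotation vector about the tool's x, y, z in degrees, a list of three. A call has 1 to 10 rows; each row is the pose to reach, as a shift and turn from the pose commanded when the call began, along the tool's axes at that moment; what a row does not reach only later rows make up. A row lasts 1/10 s, in which the tool goes at most 50 mm and 8.59 degrees, less where a joint would pass 70% of its speed; a pose out of reach is approached as far as the arm can. A call with a gripper value outside its range is refused whole. The fingers move at their own pace and stop on an object; "force" is the grip in N (left out, the last holds). Time passes only in rows, so rows that repeat a pose let the fingers close. It gives the time, the measured TCP pose, the force, the opening and the grip force at its end, in the units of the state.
- r.sense(): the state, without advancing time (a new reading comes with each control period).
- r.snapshot(name): name is "scene" or "top"; returns a dict with "frame" (384x512x3 uint8, red, green, blue), "fx", "fy", "cx", "cy" (pixels), "k1" (the pictures are not rectified: a ray, as slopes to the right and down, at radius r is drawn at 1 + k1 r^2 times it, then the intrinsics apply), "camera_from_world" (4x4, takes a point from world to camera coordinates). Camera axes: x right, y up, looking along -z (the intrinsics and any distortion apply to the point x, -y, -z); pixel columns grow to the right and rows downward; lengths in mm; the calibration is good to about 2 mm. A picture is of the moment at which its call begins. There is no depth.
- r.hand_in(): hands the job in; it is judged then, once.
The state is a dict: "time": time; "joint_pos": joint angles; "qd": joint speeds; "joint_efforts": joint torques, N m; "tool_pos": TCP position; "tcp_rot": TCP orientation; "ft_force": force on the tool from outside, world axes, zero at the start; "wrist_torque": the same for the moment, N m; "finger_gap": finger opening in mm; "grip_force": force on a finger pad.
Only numpy, scipy, OpenCV 4.12 (cv2) and the standard library are available. Lean on these libraries where they do the work, as an engineer would, in place of code of your own. Each camera call takes 0.05 s, during which the arm holds its last target. There are 200 camera calls.

## Working session

There is one attempt and no reset: what is moved stays moved. The work goes in short steps, Python scripts to look and compute and a tool call to move; the robot and the scene stay as the last step left them, time stands still between calls to the robot, and variables do not carry over. Pictures are saved under pics/ and viewed, at most 14 in all, crops included, and the job is handed in when it is done.

Besides the shell and the picture viewer there is one more tool, called after "Emit:" by a JSON object that holds its "method" and its "body". servo_tool: Moves the arm, as the interface text tells. Its arguments: {"type":"object","properties":{"fingers":{"type":"array","items":{"type":"number"}},"linear":{"type":"array","items":{"type":"array","items":{"type":"number"}}},"rotation":{"type":"array","items":{"type":"array","items":{"type":"number"}}},"force":{"type":"number"}},"required":["fingers","linear","rotation"]}

```bash
mkdir -p pics
cat > h.py <<'E'
import numpy as np, cv2
from bench import r
def snap(n,f=None):
    s=r.snapshot(n)
    if f: cv2.imwrite('pics/'+f,cv2.cvtColor(s['frame'],cv2.COLOR_RGB2BGR))
    return s
def cast(s,u,v,z):
    K=np.array([[s['fx'],0,s['cx']],[0,s['fy'],s['cy']],[0,0,1.]])
    p=cv2.undistortPoints(np.array([[[u,v]]],float),K,np.array([s['k1'],0,0,0.]))[0,0]
    M=np.array(s['camera_from_world']);R=M[:3,:3];o=-R.T@M[:3,3]
    d=R.T@np.array([p[0],-p[1],-1]); return o+d*(z-o[2])/d[2]
def proj(s,P):
    M=np.array(s['camera_from_world']);c=M[:3,:3]@np.array(P,float)+M[:3,3]
    x,y=c[0]/-c[2],-c[1]/-c[2];k=1+s['k1']*(x*x+y*y)
    return s['fx']*x*k+s['cx'],s['fy']*y*k+s['cy']
E
python3 - <<'E'
from h import *
for n in('scene','top'):
    s=snap(n,n+'0.png'); print(n,s['fx'],s['cx'],s['cy'],s['k1'],np.round(s['camera_from_world'],3).tolist())
print(r.sense())
E
```

```text
scene 460.4827692148596 265.02885023726805 192.8418557845754 -0.029067609421266873 [[-0.516, -0.856, 0.018, 233.557], [0.654, -0.381, 0.654, -482.711], [-0.553, 0.349, 0.756, -1350.87], [0.0, 0.0, 0.0, 1.0]]
top 433.95835837484515 253.03695188244942 188.2655261590244 -0.13522048568708428 [[0.03, -1.0, -0.007, -65.562], [0.994, 0.029, 0.103, -590.769], [-0.103, -0.01, 0.995, -1333.141], [0.0, 0.0, 0.0, 1.0]]
{'time': 0.1, 'joint_pos': array([-7.78311709e+01,  7.51156716e+00,  8.53251548e+01,  6.42893855e-04,
        8.72620489e+01, -4.89262708e+00]), 'qd': array([ 0.03266395, -0.10307986, -0.13219954, -0.08100626,  0.01393603,
        0.05452774]), 'joint_efforts': array([ 1.52442470e-03, -5.70952749e+01, -5.01940370e+01, -1.21952148e-04,
        8.21717520e-03,  3.19965443e-05]), 'tool_pos': array([ 175.96599088, -573.11331914,  249.32084326]), 'tcp_rot': array([-1.79901644e+02, -9.06380412e-03,  1.70614172e+01]), 'ft_force': array([ 0.30626158,  0.41600934, -0.34207149]), 'wrist_torque': array([ 0.0093186 , -0.00467991,  0.03443985]), 'grip_force': 0.0, 'finger_gap': 85.40055971045898}
```

View pics/scene0.png

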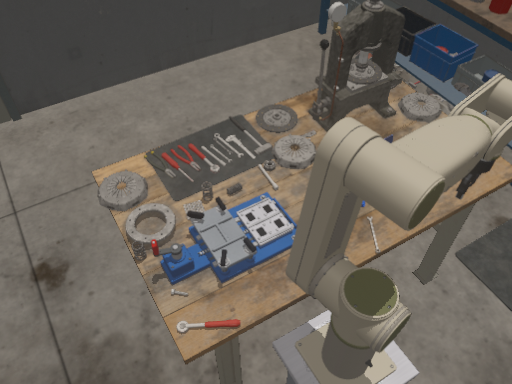

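View pics/top0.png

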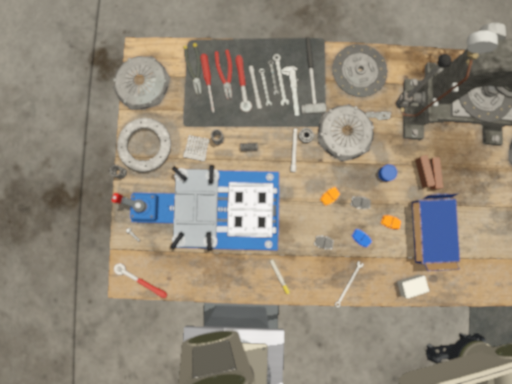

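Run:
```python
import cv2,numpy as np
a=cv2.imread('pics/top0.png')
c=cv2.resize(a[175:260,310:415],None,fx=5.6,fy=5.6,interpolation=cv2.INTER_CUBIC)
cv2.imwrite('pics/c1.png',c)
c=cv2.resize(a[155:260,105:290],None,fx=4.3,fy=4.3,interpolation=cv2.INTER_CUBIC)
cv2.imwrite('pics/c2.png',c)
```

```text
(no output)
```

View pics/c1.png

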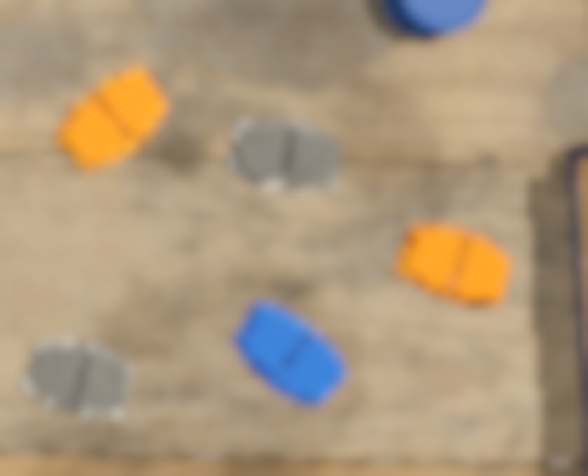

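View pics/c2.png

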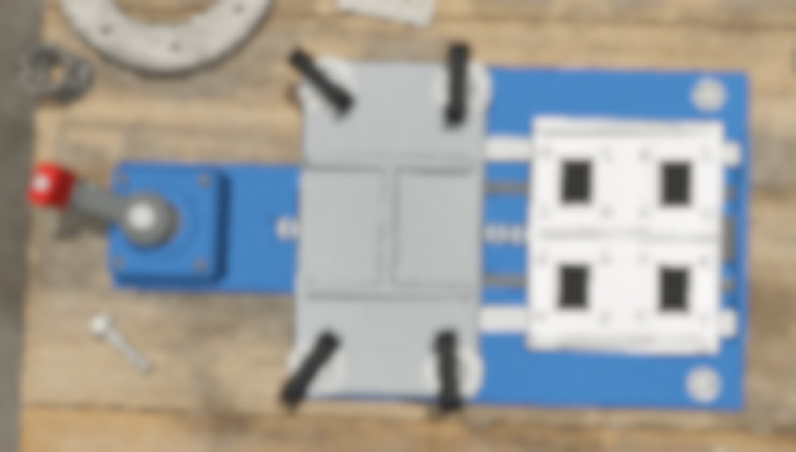

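Top view candidates: grey pads at (360,203) and (323,242), which match the description of steel with a dark block. The look-alikes are orange at (331,196) and (391,222), blue at (362,238), and brown blocks at (429,172). I choose the two grey ones, and the crop confirms a light steel rim with a grey block on each. The clamp crop shows the carriage with four dark nest squares, four black wing bars and the red crank grip.

```bash
cat > m.py <<'E'
from h import *
def rects(mask,lo,hi):
    cs,_=cv2.findContours(mask.astype(np.uint8),cv2.RETR_EXTERNAL,cv2.CHAIN_APPROX_NONE)
    return [c[:,0,:] for c in cs if lo<=cv2.contourArea(c)<=hi]
def wrect(s,c,z):
    w=np.array([cast(s,u,v,z)[:2] for u,v in c],np.float32)
    (x,y),(a,b),t=cv2.minAreaRect(w)
    if a<b:a,b,t=b,a,t+90
    t=(t+90)%180-90
    return x,y,a,b,t      # t: direction of long axis, deg from world x
def blobs(s,mask,lo,hi,z,up=4):
    out=[]
    M=cv2.resize(mask.astype(np.float32),None,fx=up,fy=up,interpolation=cv2.INTER_CUBIC)>.5
    for c in rects(M,lo*up*up,hi*up*up):
        c=(c+.5)/up-.5
        m=c.mean(0);out.append((np.round(m,1).tolist(),np.round(wrect(s,c,z),1).tolist()))
    return out
def hsv(s): return [x.astype(int) for x in cv2.split(cv2.cvtColor(s['frame'],cv2.COLOR_RGB2HSV))]
E
python3 - <<'E'
from m import *
s=snap('top');H,S,V=hsv(s)
roi=np.zeros(H.shape,bool);roi[165:262,290:410]=1
print(S[203,355:366],V[203,355:366],S[210,340:350],V[210,340:350])
print('pads',*blobs(s,roi&(S<60)&(V>70),60,600,10),sep='\n')
r2=np.zeros(H.shape,bool);r2[160:260,165:282]=1
print('dark z42',*blobs(s,r2&(V<80)&(S<120),15,500,42),sep='\n')
print('dark z113',*blobs(s,r2&(V<80)&(S<120),15,500,113),sep='\n')
print('white',*blobs(s,r2&(V>205)&(S<40),300,9000,46),sep='\n')
r3=np.zeros(H.shape,bool);r3[180:215,105:165]=1
print('red',*blobs(s,r3&((H<8)|(H>172))&(S>140),8,400,167),sep='\n')
print('blue',*blobs(s,(H>100)&(H<120)&(S>130),300,9000,20),sep='\n')
E
```

```text
[25 25 25 24 23 25 26 27 26 26 25] [142 142 142 140 135 124 117 125 135 140 141] [61 63 64 65 67 65 64 65 66 67] [187 186 187 187 187 187 187 185 182 180]
pads
([323.7, 242.0], [430.0, -277.0, 68.7, 47.5, 73.1])
([361.0, 237.7], [446.5, -394.9, 76.7, 52.3, 46.5])
([360.2, 202.4], [560.4, -391.3, 67.4, 47.5, -89.7])
([314.8, 185.0], [612.1, -245.5, 66.8, 41.0, -69.9])
([348.8, 177.9], [642.0, -349.3, 95.3, 63.5, 82.1])
([384.5, 174.8], [654.8, -470.4, 98.2, 58.7, -76.4])
dark z42
([208.5, 241.6], [422.1, 83.0, 54.7, 14.7, 2.2])
([176.6, 240.5], [421.2, 183.6, 56.2, 13.6, -34.1])
([261.4, 221.6], [488.7, -77.3, 24.0, 11.6, 1.7])
([237.9, 221.2], [486.6, -4.6, 24.0, 14.7, 1.9])
([261.5, 197.2], [563.2, -75.2, 24.2, 11.7, 1.6])
([238.5, 197.0], [562.6, -3.7, 21.1, 11.7, 1.9])
([179.1, 173.4], [631.9, 185.3, 54.4, 11.1, 47.2])
([210.7, 174.1], [632.3, 86.3, 53.0, 11.8, 1.7])
dark z113
([208.5, 241.6], [423.6, 75.3, 51.8, 13.9, 2.2])
([176.6, 240.5], [422.8, 170.7, 53.2, 12.9, -34.1])
([261.4, 221.6], [486.8, -76.5, 22.7, 11.0, 1.7])
([237.9, 221.2], [484.7, -7.7, 22.7, 13.9, 1.9])
([261.5, 197.2], [557.3, -74.5, 22.9, 11.0, 1.6])
([238.5, 197.0], [556.8, -6.7, 20.0, 11.1, 1.9])
([179.1, 173.4], [622.4, 172.3, 51.6, 10.5, 47.2])
([210.7, 174.1], [622.8, 78.5, 50.2, 11.2, 1.7])
white
([246.0, 208.9], [525.9, -27.9, 179.6, 168.2, -89.9])
red
([116.5, 197.9], [539.5, 340.7, 29.3, 26.8, -11.0])
blue
([249.0, 241.6], [427.3, -32.1, 188.3, 48.8, -89.4])
([439.1, 230.5], [474.5, -650.1, 192.9, 116.6, 3.6])
([151.1, 207.5], [522.6, 272.1, 138.1, 88.6, -88.3])
([242.1, 177.1], [623.8, -14.9, 154.8, 44.0, -88.3])
```

```bash
cat >> m.py <<'E'
def up4(s,roi):   # roi u0,v0,u1,v1 -> H,S,V upsampled, and offset mapping
    u0,v0,u1,v1=roi
    a=cv2.resize(s['frame'][v0:v1,u0:u1],None,fx=6,fy=6,interpolation=cv2.INTER_CUBIC)
    return [x.astype(int) for x in cv2.split(cv2.cvtColor(a,cv2.COLOR_RGB2HSV))]
def find(s,roi,fn,lo,hi,z):
    H,S,V=up4(s,roi);m=fn(H,S,V).astype(np.uint8);out=[]
    for c in rects(m,lo*36,hi*36):
        c=(c+.5)/6-.5+np.array(roi[:2])
        w=np.array([cast(s,u,v,z)[:2] for u,v in c],np.float32)
        mm=cv2.moments(w.reshape(-1,1,2));cen=(mm['m10']/mm['m00'],mm['m01']/mm['m00'])
        out.append((np.round(c.mean(0),1).tolist(),np.round(wrect(s,c,z),1).tolist(),np.round(cen,1).tolist()))
    return out
def tri(s1,p1,s2,p2):
    o,d=[],[]
    for s,p in((s1,p1),(s2,p2)):
        a=cast(s,*p,0);b=cast(s,*p,300);o.append(a);d.append((b-a)/np.linalg.norm(b-a))
    A=np.stack([d[0],-d[1]],1);t=np.linalg.lstsq(A,o[1]-o[0],rcond=None)[0]
    x,y=o[0]+t[0]*d[0],o[1]+t[1]*d[1];return np.round((x+y)/2,1),round(float(np.linalg.norm(x-y)),1)
E
python3 - <<'E'
from m import *
s=snap('top')
for th in(35,42,48):print('pads',th,*find(s,(310,185,400,255),lambda H,S,V:(S<th),60,260,8),sep='\n')
for th in(90,120,150):print('nests',th,*find(s,(228,180,280,235),lambda H,S,V:(V<th)&(S<110),15,200,42),sep='\n')
print('white',*find(s,(222,178,285,245),lambda H,S,V:(V>190)&(S<60),300,9000,44),sep='\n')
for th in(70,90):print('nuts',*find(s,(165,160,220,256),lambda H,S,V:(V<th)&(S<140),15,200,113),sep='\n')
c=snap('scene','scene1.png')
a=c['frame'][180:300,130:310]
cv2.imwrite('pics/c3.png',cv2.cvtColor(cv2.resize(a,None,fx=4.4,fy=4.4,interpolation=cv2.INTER_CUBIC),cv2.COLOR_RGB2BGR))
E
```

```text
pads
35
([323.7, 242.2], [430.6, -277.4, 58.1, 37.8, 72.6], [430.0, -276.7])
([360.1, 202.3], [559.4, -392.7, 59.5, 35.6, 86.9], [559.8, -392.7])
pads
42
([323.7, 242.2], [430.6, -277.2, 60.3, 40.4, 73.6], [430.1, -276.7])
([360.2, 202.3], [559.5, -392.3, 62.1, 38.6, 88.5], [559.8, -392.7])
pads
48
([323.7, 242.2], [430.5, -277.0, 62.5, 42.1, 73.6], [430.1, -276.6])
([360.2, 202.3], [559.4, -392.1, 64.1, 41.3, 89.7], [559.7, -392.8])
nests
90
([261.2, 221.7], [487.9, -76.6, 24.7, 14.4, 1.7], [488.0, -76.3])
([237.9, 221.1], [487.8, -4.6, 25.0, 14.5, 0.1], [487.8, -4.4])
([261.7, 197.2], [564.0, -76.0, 25.0, 14.5, 1.6], [564.2, -75.8])
([238.5, 196.8], [563.2, -3.9, 24.4, 15.5, 1.7], [563.2, -3.8])
nests
120
([261.2, 221.8], [487.9, -76.6, 27.8, 17.5, 1.7], [488.0, -76.3])
([237.9, 221.2], [487.5, -4.6, 28.5, 17.7, 0.1], [487.5, -4.4])
([261.7, 197.2], [564.0, -76.0, 28.1, 17.6, 1.7], [564.1, -75.8])
([238.6, 196.8], [563.2, -3.9, 27.6, 18.7, 1.7], [563.3, -3.8])
nests
150
([261.2, 221.8], [488.0, -76.8, 30.9, 20.1, 1.7], [487.9, -76.5])
([237.9, 221.2], [487.5, -4.2, 31.0, 20.3, -1.0], [487.5, -4.3])
([274.2, 210.4], [524.5, -115.8, 32.6, 8.3, 1.5], [523.9, -115.9])
([261.7, 197.2], [564.0, -75.7, 30.2, 20.2, 1.7], [564.0, -75.7])
([238.6, 196.8], [563.2, -3.6, 30.7, 21.3, 1.9], [563.1, -3.8])
white
([247.9, 208.8], [525.3, -36.0, 172.1, 170.0, -90.0], [525.9, -39.5])
nuts
([176.6, 240.5], [423.0, 170.4, 51.2, 10.0, -33.3], [421.9, 171.7])
([208.7, 241.5], [424.3, 77.7, 49.9, 12.7, 9.1], [420.9, 76.1])
([179.2, 173.5], [622.5, 172.1, 50.1, 7.3, 47.2], [620.9, 171.5])
([210.8, 174.1], [622.3, 78.0, 50.5, 8.0, -0.3], [621.8, 77.7])
nuts
([176.5, 240.6], [422.8, 170.5, 54.1, 13.2, -33.6], [422.3, 171.6])
([208.7, 241.5], [424.2, 78.3, 52.7, 17.4, 9.7], [422.3, 76.2])
([179.1, 173.5], [622.3, 172.4, 53.0, 10.1, 47.2], [621.3, 172.1])
([210.8, 174.1], [622.3, 77.9, 53.6, 10.9, -0.6], [622.7, 77.7])
```

View pics/c3.png

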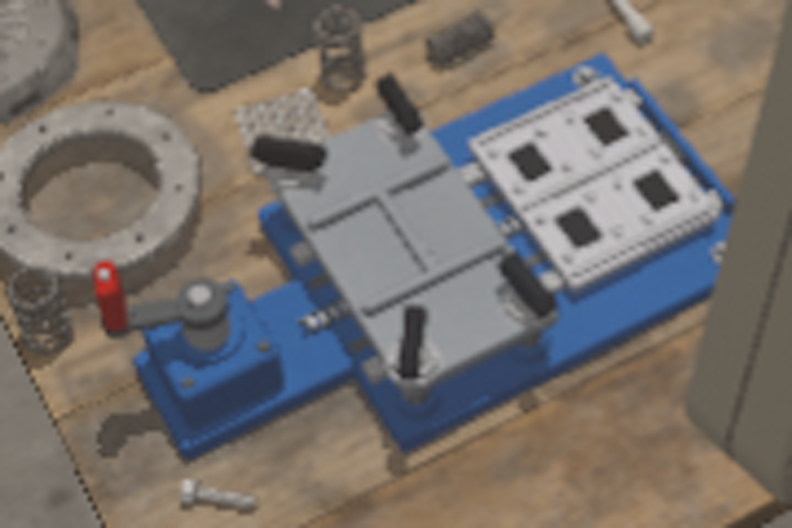

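```bash
cat >> m.py <<'E'
from scipy.spatial.transform import Rotation as Ro
def plan(x,y,z,yaw):
    st=r.sense();p=np.array(st['tool_pos']);R=Ro.from_euler('xyz',st['tcp_rot'],degrees=True)
    d=R.inv().apply(np.array([x,y,z])-p)/1000
    rv=(R.inv()*Ro.from_euler('xyz',[180,0,yaw],degrees=True)).as_rotvec(degrees=True)
    print('lin',np.round(d,4).tolist(),'rot',np.round(rv,2).tolist(),'| at',np.round(p,1),np.round(st['tcp_rot'],2),'j6',round(st['joint_pos'][5],1),'gap',round(st['finger_gap'],1),'t',round(st['time'],1))
def pca(s,roi,fn,lo,hi,z):
    H,S,V=up4(s,roi);m=fn(H,S,V).astype(np.uint8)
    n,l,st,_=cv2.connectedComponentsWithStats(m)
    for i in range(1,n):
        if lo*36<st[i,4]<hi*36:
            v,u=np.nonzero(l==i);k=np.random.default_rng(0).choice(len(u),min(1500,len(u)),False)
            w=np.array([cast(s,(a+.5)/6-.5+roi[0],(b+.5)/6-.5+roi[1],z)[:2] for a,b in zip(u[k],v[k])])
            c=w.mean(0);e,E=np.linalg.eigh(np.cov((w-c).T));print(np.round(c,1),'yaw',round(np.degrees(np.arctan2(E[1,1],E[0,1]))%180,1),'len',np.round(np.sqrt(12*e),1))
E
python3 - <<'E'
from m import *
s=snap('top')
for th in(42,48):pca(s,(310,185,400,255),lambda H,S,V:S<th,60,260,8)
pca(s,(165,160,220,256),lambda H,S,V:(V<80)&(S<140),15,200,113)
plan(559.7,-392.6,110,88.5)
E
```

```text
[ 559.5 -393.1] yaw 80.2 len [33.6 57.8]
[ 430.  -277.4] yaw 75.1 len [34.7 54.7]
[ 559.3 -392.9] yaw 81.5 len [35.9 58.2]
[ 446.4 -396.1] yaw 56.3 len [60.9 85.1]
[ 429.5 -276.9] yaw 75.3 len [37.2 57.8]
[622.4  77.6] yaw 179.5 len [ 7.7 55.5]
[621.2 171.9] yaw 48.0 len [ 7.  54.7]
[422.   76.1] yaw 5.3 len [ 9.8 54.9]
[422.4 171.5] yaw 147.1 len [ 8.8 54.4]
lin [0.4198, -0.0602, 0.14] rot [-0.03, -0.03, -71.44] | at [ 176.  -573.4  249.9] [-179.96   -0.     17.06] j6 -4.9 gap 85.7 t 0.3
```

Emit:
{"method": "servo_tool", "body": {"fingers": [0.07, 0.07, 0.07, 0.07, 0.07, 0.07, 0.07, 0.07, 0.07, 0.07], "force": 60, "linear": [[0.042, -0.006, 0.014], [0.084, -0.012, 0.028], [0.126, -0.018, 0.042], [0.168, -0.024, 0.056], [0.21, -0.03, 0.07], [0.252, -0.036, 0.084], [0.294, -0.042, 0.098], [0.336, -0.048, 0.112], [0.378, -0.054, 0.126], [0.42, -0.06, 0.14]], "rotation": [[0, 0, -6.4], [0, 0, -12.8], [0, 0, -19.2], [0, 0, -25.6], [0, 0, -32], [0, 0, -38.4], [0, 0, -44.8], [0, 0, -51.2], [0, 0, -57.6], [0, 0, -64]]}}

```text
time: 1.3
tool_pos: [561.5, -392.0, 109.7]
tcp_rot: [180.0, 0.0, 81.3]
ft_force: [0.8, -0.8, 0.3]
finger_gap: 69.7
grip_force: 0.0
```

Emit:
{"method": "servo_tool", "body": {"fingers": [0.07, 0.07, 0.07], "linear": [[0, 0, 0], [0, 0, 0], [0, 0, 0]], "rotation": [[0, 0, 0], [0, 0, 0], [0, 0, 0]]}}

```text
time: 1.6
tool_pos: [559.5, -393.7, 110.7]
tcp_rot: [180.0, 0.0, 81.0]
ft_force: [-0.5, 0.1, 0.5]
finger_gap: 69.9
grip_force: 0.0
```

Run:
```python
from m import *
plan(559.5,-393,24,81)
s=snap('top','t2.png'); c=snap('scene','s2.png')
P=[559.5,-393,24];u,v=map(int,proj(s,P));a=s['frame'][v-55:v+55,u-55:u+55]
u,v=map(int,proj(c,P));print(u,v);u=min(u,460);b=c['frame'][max(0,v-55):v+55,u-55:u+55]
b=cv2.resize(b,(110,110));cv2.imwrite('pics/c4.png',cv2.cvtColor(cv2.resize(np.hstack([a,b]),None,fx=3.6,fy=3.6,interpolation=cv2.INTER_CUBIC),cv2.COLOR_RGB2BGR))
```

```text
lin [0.0007, -0.0001, 0.0867] rot [0.0, 0.03, -0.01] | at [ 559.5 -393.7  110.7] [1.800e+02 3.000e-02 8.099e+01] j6 -30.4 gap 69.9 t 1.6
337 180
```

View pics/c4.png

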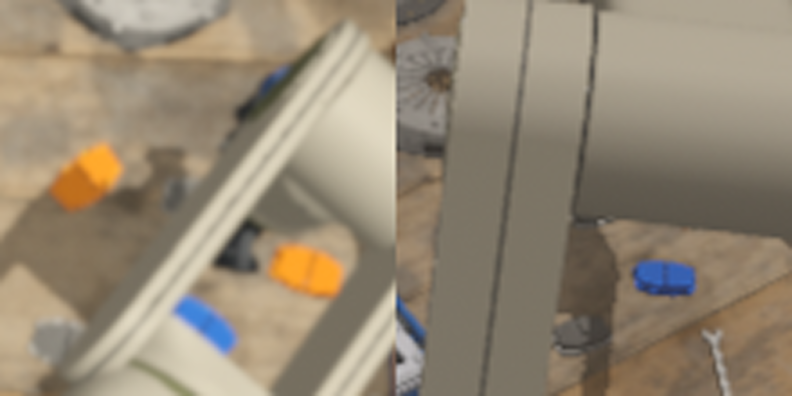

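Emit:
{"method": "servo_tool", "body": {"fingers": [0.07, 0.07, 0.07, 0.07, 0.07], "linear": [[0, 0, 0.03], [0, 0, 0.06], [0.001, 0, 0.08], [0.001, 0, 0.087], [0.001, 0, 0.087]], "rotation": [[0, 0, 0], [0, 0, 0], [0, 0, 0], [0, 0, 0], [0, 0, 0]]}}

```text
time: 2.2
tool_pos: [558.9, -392.3, 22.7]
tcp_rot: [-179.9, -0.0, 81.0]
ft_force: [-0.1, -0.8, -0.6]
finger_gap: 70.0
grip_force: 0.0
```

Emit:
{"method": "servo_tool", "body": {"fingers": [0.03, 0.03, 0.02, 0.02, 0.02, 0.02, 0.02, 0.02], "force": 60, "linear": [[0, 0, 0], [0, 0, 0], [0, 0, 0], [0, 0, 0], [0, 0, 0], [0, 0, 0], [0, 0, 0], [0, 0, 0]], "rotation": [[0, 0, 0], [0, 0, 0], [0, 0, 0], [0, 0, 0], [0, 0, 0], [0, 0, 0], [0, 0, 0], [0, 0, 0]]}}

```text
time: 3.0
tool_pos: [561.4, -393.1, 25.9]
tcp_rot: [179.8, 0.1, 81.1]
ft_force: [-1.8, -0.1, 6.4]
finger_gap: 31.1
grip_force: 59.8
```

Emit:
{"method": "servo_tool", "body": {"fingers": [0.02, 0.02, 0.02, 0.02, 0.02, 0.02], "force": 80, "linear": [[0, 0, -0.01], [0, 0, -0.03], [0, 0, -0.06], [0, 0, -0.09], [0, 0, -0.1], [0, 0, -0.1]], "rotation": [[0, 0, 0], [0, 0, 0], [0, 0, 0], [0, 0, 0], [0, 0, 0], [0, 0, 0]]}}

```text
time: 3.6
tool_pos: [561.4, -392.9, 126.0]
tcp_rot: [179.8, 0.1, 81.1]
ft_force: [0.8, -0.2, -2.2]
finger_gap: 30.1
grip_force: 79.6
```

Run:
```python
from m import *
plan(563.5,-4,110,0.5)
plan(488,-76.5,110,0.5)
```

```text
lin [0.3846, -0.0583, 0.0149] rot [0.27, -0.05, 80.57] | at [ 561.4 -392.9  126. ] [1.7978e+02 1.3000e-01 8.1070e+01] j6 -30.3 gap 30.1 t 3.6
lin [0.3012, -0.1217, 0.0148] rot [0.27, -0.05, 80.57] | at [ 561.4 -392.9  126. ] [1.7978e+02 1.3000e-01 8.1070e+01] j6 -30.3 gap 30.1 t 3.6
```

Emit:
{"method": "servo_tool", "body": {"fingers": [0.02, 0.02, 0.02, 0.02, 0.02, 0.02, 0.02, 0.02, 0.02, 0.02], "linear": [[0.02, -0.003, 0], [0.06, -0.009, 0], [0.1, -0.015, 0], [0.14, -0.021, 0], [0.18, -0.027, 0], [0.22, -0.033, 0], [0.26, -0.039, 0], [0.3, -0.045, 0], [0.34, -0.052, 0], [0.37, -0.056, 0]], "rotation": [[0, 0, 5], [0, 0, 13], [0, 0, 21], [0, 0, 29], [0, 0, 37], [0, 0, 45], [0, 0, 53], [0, 0, 61], [0, 0, 69], [0, 0, 76]]}}

```text
time: 4.6
tool_pos: [560.4, -15.2, 120.8]
tcp_rot: [-179.9, 0.2, 4.8]
ft_force: [0.9, 0.0, -3.1]
finger_gap: 29.8
grip_force: 79.9
```

Emit:
{"method": "servo_tool", "body": {"fingers": [0.02, 0.02, 0.02, 0.02], "linear": [[0, 0.015, 0.005], [0, 0.015, 0.01], [0, 0.015, 0.01], [0, 0.015, 0.01]], "rotation": [[0, 0, 4.5], [0, 0, 4.5], [0, 0, 4.5], [0, 0, 4.5]]}}

```text
time: 5.0
tool_pos: [562.8, -33.0, 112.1]
tcp_rot: [-180.0, 0.1, 0.6]
ft_force: [-1.3, 0.5, -2.3]
finger_gap: 30.4
grip_force: 80.0
```

Run:
```python
from m import *
plan(563.5,-4,66,0.5)
s=snap('top','t3.png'); c=snap('scene','s3.png')
P=[563.5,-4,90];u,v=map(int,proj(s,P));a=s['frame'][v-45:v+45,u-45:u+45]
u,v=map(int,proj(c,P));b=c['frame'][v-45:v+45,u-45:u+45]
cv2.imwrite('pics/c5.png',cv2.cvtColor(cv2.resize(np.hstack([a,b]),None,fx=4.4,fy=4.4,interpolation=cv2.INTER_CUBIC),cv2.COLOR_RGB2BGR))
```

```text
lin [0.0011, -0.029, 0.0461] rot [-0.03, 0.12, 0.11] | at [562.8 -33.  112.1] [-1.7997e+02  1.2000e-01  6.1000e-01] j6 80.8 gap 30.4 t 5.0
```

View pics/c5.png

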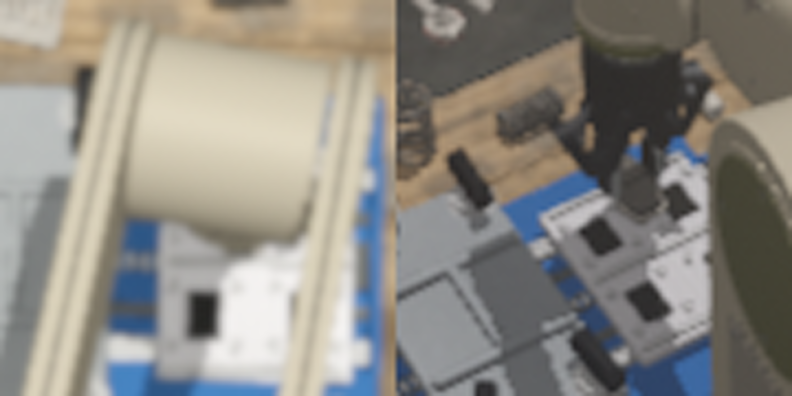

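Scene half of the crop: the pad hangs level in the fingers near (637,187). I stepped the wrong way in y, so the correction is −29 mm along tool y. Now I'll check where the pad sits along its length.

Run:
```python
from m import *
c=r.snapshot('scene')
tz=112.1-25.5
for dx in(-33,0,33):
  for z in(tz,tz+5,tz+13): print(dx,round(z),np.round(proj(c,[562.8+dx,-33,z]),1))
u,v=map(int,proj(c,[562.8,-33,95]));print(u-25,v-25)
b=c['frame'][v-25:v+25,u-25:u+25]
cv2.imwrite('pics/c6.png',cv2.cvtColor(cv2.resize(b,None,fx=12,fy=12,interpolation=cv2.INTER_CUBIC),cv2.COLOR_RGB2BGR))
```

```text
-33 87 [262.1 212.3]
-33 92 [262.1 211.4]
-33 100 [262.1 209.9]
0 87 [257.2 205.9]
0 92 [257.2 205. ]
0 100 [257.2 203.5]
33 87 [252.5 199.6]
33 92 [252.5 198.7]
33 100 [252.5 197.2]
232 179
```

View pics/c6.png

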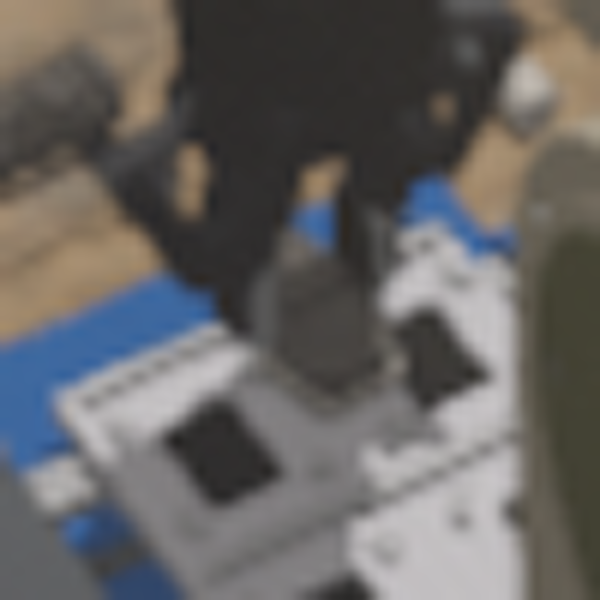

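Run:
```python
from m import *
c=r.snapshot('scene')
for n,p in dict(n0=(488,-76.5),n1=(563.3,-3.9),n2=(487.7,-4.4),n3=(564.1,-75.8)).items(): print(n,np.round(proj(c,[*p,42]),1))
print([np.round(np.array(proj(c,[562.8+a,-33+b,92]))-proj(c,[562.8,-33,92]),2) for a,b in((10,0),(0,10))])
H,S,V=up4(c,(232,179,282,229))
for th in (45,60,75):
  m=(V<th).astype(np.uint8)
  n,l,st,ce=cv2.connectedComponentsWithStats(m)
  print(th,[(st[i,4]//36,np.round(ce[i]/6-.4+[232,179],1).tolist()) for i in range(1,n) if st[i,4]>200])
```

```text
n0 [278.7 223.3]
n1 [250.  216.9]
n2 [261.  231.8]
n3 [267.2 208.8]
[array([-1.45, -1.91]), array([-2.48,  1.12])]
45 []
60 [(np.int32(448), [257.1, 188.8]), (np.int32(6), [267.1, 210.1]), (np.int32(38), [250.0, 216.5])]
75 [(np.int32(616), [256.1, 191.0]), (np.int32(108), [279.5, 210.9]), (np.int32(29), [267.6, 208.6]), (np.int32(45), [250.1, 216.5]), (np.int32(5), [241.2, 225.2])]
```

Emit:
{"method": "servo_tool", "body": {"fingers": [0.02, 0.02, 0.02, 0.02, 0.02, 0.02], "linear": [[0, -0.015, 0], [0, -0.029, 0], [0, -0.029, 0.01], [0, -0.029, 0.025], [0, -0.029, 0.034], [0, -0.029, 0.034]], "rotation": [[0, 0, 0], [0, 0, 0], [0, 0, 0], [0, 0, 0], [0, 0, 0], [0, 0, 0]]}}

```text
time: 5.8
tool_pos: [561.2, -3.8, 76.3]
tcp_rot: [-180.0, 0.3, 0.6]
ft_force: [-0.1, 0.3, -3.3]
finger_gap: 30.3
grip_force: 80.0
```

Emit:
{"method": "servo_tool", "body": {"fingers": [0.02, 0.02, 0.02], "linear": [[0, 0, 0], [0, 0, 0], [0, 0, 0]], "rotation": [[0, 0, 0], [0, 0, 0], [0, 0, 0]]}}

```text
time: 6.1
tool_pos: [563.9, -4.0, 80.0]
tcp_rot: [180.0, -0.1, 0.5]
ft_force: [0.3, 0.8, -2.6]
finger_gap: 30.2
grip_force: 80.0
```

Run:
```python
from m import *
plan(563.5,-4,67.5,0.5)
c=r.snapshot('scene');s=r.snapshot('top')
u,v=map(int,proj(c,[563,-4,55]));print(u-25,v-25)
b=c['frame'][v-25:v+25,u-25:u+25]
cv2.imwrite('pics/c7.png',cv2.cvtColor(cv2.resize(b,None,fx=12,fy=12,interpolation=cv2.INTER_CUBIC),cv2.COLOR_RGB2BGR))
for dx in(-31,31):
 for dy in (-14.5,14.5): print(dx,dy,(np.array(proj(c,[563.+dx,-4+dy,50]))-[u-25,v-25])*12)
```

```text
lin [-0.0004, 0.0, 0.0125] rot [0.01, -0.07, 0.05] | at [563.9  -4.   80. ] [ 1.7999e+02 -7.0000e-02  5.5000e-01] j6 83.8 gap 30.2 t 6.1
225 189
-31 -14.5 [396.73351056 371.65705364]
-31 14.5 [310.66155545 411.7311239 ]
31 -14.5 [291.12164895 228.95489772]
31 14.5 [206.20076188 267.31413167]
```

View pics/c7.png

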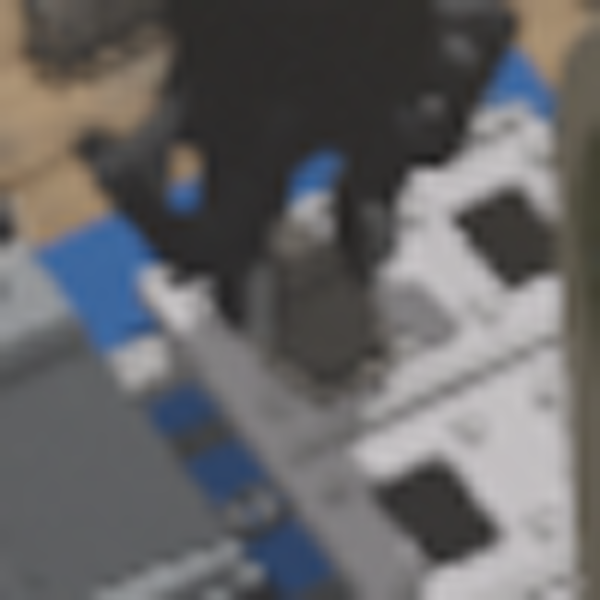

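Emit:
{"method": "servo_tool", "body": {"fingers": [0.02, 0.02, 0.02, 0.02, 0.02, 0.02], "linear": [[0, 0, 0.002], [0, 0, 0.004], [0, 0, 0.006], [0, 0, 0.008], [0, 0, 0.008], [0, 0, 0.008]], "rotation": [[0, 0, 0], [0, 0, 0], [0, 0, 0], [0, 0, 0], [0, 0, 0], [0, 0, 0]]}}

```text
time: 6.8
tool_pos: [563.6, -3.8, 71.8]
tcp_rot: [180.0, -0.0, 0.6]
ft_force: [-1.4, -0.1, 3.3]
finger_gap: 30.1
grip_force: 80.8
```

Emit:
{"method": "servo_tool", "body": {"fingers": [0.02, 0.02, 0.02, 0.02, 0.02, 0.02], "linear": [[0, 0, 0.001], [0, 0, 0.002], [0, 0, 0.003], [0, 0, 0.004], [0, 0, 0.004], [0, 0, 0.004]], "rotation": [[0, 0, 0], [0, 0, 0], [0, 0, 0], [0, 0, 0], [0, 0, 0], [0, 0, 0]]}}

```text
time: 7.4
tool_pos: [564.1, -3.9, 69.8]
tcp_rot: [180.0, -0.1, 0.6]
ft_force: [-7.8, 0.5, 19.8]
finger_gap: 30.1
grip_force: 83.0
```

Emit:
{"method": "servo_tool", "body": {"fingers": [0.02, 0.02, 0.02, 0.02, 0.02, 0.02], "linear": [[0, 0, -0.003], [-0.002, 0, -0.003], [-0.002, 0, -0.003], [-0.002, 0, -0.001], [-0.002, 0, 0], [-0.002, 0, 0]], "rotation": [[0, 0, 0], [0, 0, 0], [0, 0, 0], [0, 0, 0], [0, 0, 0], [0, 0, 0]]}}

```text
time: 8.0
tool_pos: [562.9, -3.9, 69.9]
tcp_rot: [180.0, -0.2, 0.6]
ft_force: [-3.3, -0.0, 22.0]
finger_gap: 30.4
grip_force: 83.0
```

Emit:
{"method": "servo_tool", "body": {"fingers": [0.02, 0.02, 0.02, 0.02, 0.02, 0.02], "linear": [[0, 0, -0.003], [-0.002, 0, -0.003], [-0.002, 0, -0.003], [-0.002, 0, -0.001], [-0.002, 0, 0], [-0.002, 0, 0]], "rotation": [[0, 0, 0], [0, 0, 0], [0, 0, 0], [0, 0, 0], [0, 0, 0], [0, 0, 0]]}}

```text
time: 8.6
tool_pos: [560.7, -3.9, 70.0]
tcp_rot: [180.0, -0.2, 0.6]
ft_force: [-4.6, 0.3, 25.0]
finger_gap: 30.7
grip_force: 83.6
```

Run:
```python
from m import *
plan(563.5,-4,67.5,0.5)
print(r.sense()['wrist_torque'])
c=r.snapshot('scene');s=r.snapshot('top')
u,v=map(int,proj(c,[563,-4,55]));print(u-18,v-18)
b=c['frame'][v-18:v+18,u-18:u+18]
cv2.imwrite('pics/c8.png',cv2.cvtColor(cv2.resize(b,None,fx=16,fy=16,interpolation=cv2.INTER_CUBIC),cv2.COLOR_RGB2BGR))
for dx in(-36,-33,-31,31):
 for dy in (-14.5,14.5): print(dx,dy,(np.array(proj(c,[563.+dx,-4+dy,47]))-[u-18,v-18])*16)
```

```text
lin [0.0027, 0.0001, 0.0026] rot [0.02, -0.17, 0.07] | at [560.7  -3.9  70. ] [ 1.7998e+02 -1.7000e-01  5.7000e-01] j6 83.8 gap 30.7 t 8.6
[0.06858485 1.28053709 0.0152598 ]
232 196
-36 -14.5 [428.48847486 407.56089641]
-36 14.5 [313.76380257 461.1596556 ]
-33 -14.5 [421.52343371 398.14212404]
-33 14.5 [306.87331812 451.62650016]
-31 -14.5 [416.88799648 391.87360906]
-31 14.5 [302.28756152 445.28192617]
31 -14.5 [276.26781439 201.69416873]
31 14.5 [163.19768493 252.82039144]
```

View pics/c8.png

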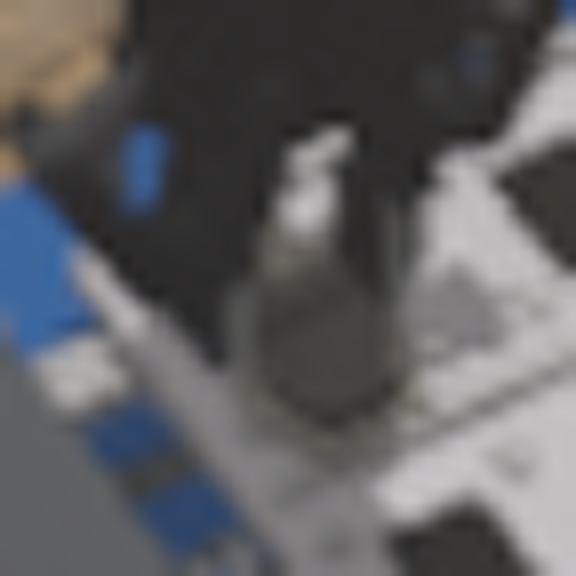

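Emit:
{"method": "servo_tool", "body": {"fingers": [0.02, 0.02, 0.02, 0.02, 0.02, 0.02, 0.02, 0.02], "linear": [[0, 0, -0.004], [0.003, 0, -0.006], [0.006, 0, -0.006], [0.006, 0, -0.006], [0.006, 0, -0.004], [0.006, 0, -0.002], [0.006, 0, -0.001], [0.006, 0, -0.001]], "rotation": [[0, 0, 0], [0, 0, 0], [0, 0, 0], [0, 0, 0], [0, 0, 0], [0, 0, 0], [0, 0, 0], [0, 0, 0]]}}

```text
time: 9.5
tool_pos: [565.5, -3.8, 68.5]
tcp_rot: [180.0, -0.0, 0.6]
ft_force: [0.1, -0.1, 1.8]
finger_gap: 30.2
grip_force: 80.9
```

Run:
```python
from m import *
s=r.sense();print(s['wrist_torque'],s['ft_force'],s['tool_pos'],s['tcp_rot'])
```

```text
[ 0.02151236 -0.02367492 -0.01256274] [ 0.11389986 -0.13399971  1.79567662] [565.53951819  -3.75433221  68.452924  ] [ 1.79996796e+02 -3.03350328e-02  5.60505578e-01]
```

Emit:
{"method": "servo_tool", "body": {"fingers": [0.02, 0.02, 0.02], "linear": [[0, 0, 0.001], [0, 0, 0.001], [0, 0, 0.001]], "rotation": [[0, 0, 0], [0, 0, 0], [0, 0, 0]]}}

```text
time: 9.8
tool_pos: [565.5, -3.7, 68.0]
tcp_rot: [180.0, -0.0, 0.6]
ft_force: [-4.7, -0.1, 8.3]
finger_gap: 30.0
grip_force: 81.7
```

Emit:
{"method": "servo_tool", "body": {"fingers": [0.04, 0.055, 0.06, 0.06, 0.06, 0.06, 0.06, 0.06], "linear": [[0, 0, 0], [0, 0, 0], [0, 0, 0], [0, 0, 0], [0, 0, -0.02], [0, 0, -0.06], [0, 0, -0.1], [0, 0, -0.12]], "rotation": [[0, 0, 0], [0, 0, 0], [0, 0, 0], [0, 0, 0], [0, 0, 0], [0, 0, 0], [0, 0, 0], [0, 0, 0]]}}

```text
time: 10.6
tool_pos: [567.0, -3.9, 191.5]
tcp_rot: [180.0, -0.3, 0.6]
ft_force: [0.2, -0.3, -0.1]
finger_gap: 60.3
grip_force: 0.0
```

Run:
```python
from m import *
plan(430,-277,105,75)
```

```text
lin [-0.1401, 0.2717, 0.0859] rot [0.21, -0.23, -74.44] | at [567.   -3.9 191.5] [179.97  -0.29   0.56] j6 83.9 gap 60.3 t 10.6
```

Emit:
{"method": "servo_tool", "body": {"fingers": [0.07, 0.07, 0.07, 0.07, 0.07, 0.07, 0.07, 0.07, 0.07, 0.07], "linear": [[-0.014, 0.027, 0], [-0.028, 0.054, 0], [-0.042, 0.081, 0], [-0.056, 0.108, 0.01], [-0.07, 0.135, 0.025], [-0.084, 0.162, 0.04], [-0.098, 0.189, 0.055], [-0.112, 0.216, 0.07], [-0.126, 0.243, 0.08], [-0.14, 0.272, 0.085]], "rotation": [[0, 0, -7.4], [0, 0, -14.8], [0, 0, -22.2], [0, 0, -29.6], [0, 0, -37], [0, 0, -44.4], [0, 0, -51.8], [0, 0, -59.2], [0, 0, -66.6], [0, 0, -74]]}}

```text
time: 11.6
tool_pos: [426.7, -277.5, 100.9]
tcp_rot: [-179.9, -0.0, 74.9]
ft_force: [0.3, 0.0, -0.1]
finger_gap: 70.4
grip_force: 0.0
```

Emit:
{"method": "servo_tool", "body": {"fingers": [0.07, 0.07, 0.07], "linear": [[0, 0, 0], [0, 0, 0], [0, 0, 0]], "rotation": [[0, 0, 0], [0, 0, 0], [0, 0, 0]]}}

```text
time: 11.9
tool_pos: [428.4, -276.6, 102.5]
tcp_rot: [180.0, -0.0, 74.5]
ft_force: [0.5, 0.8, -0.3]
finger_gap: 70.1
grip_force: 0.0
```

Run:
```python
from m import *
plan(430,-278,24,75)
s=snap('top','t4.png'); c=snap('scene','s4.png')
u,v=244,205;a=s['frame'][v-40:v+60,u-30:u+110]
u,v=map(int,proj(c,[525,-40,45]));b=c['frame'][v-35:v+65,u-50:u+70]
cv2.imwrite('pics/c9.png',cv2.cvtColor(cv2.resize(np.hstack([a,b]),None,fx=3,fy=3,interpolation=cv2.INTER_CUBIC),cv2.COLOR_RGB2BGR))
print(*[(n,np.round(proj(s,p),1)) for n,p in (('n1',[563.3,-3.9,55]),)])
pca(s,(310,225,340,255),lambda H,S,V:S<45,40,260,8)
pca(c,(225,190,275,235),lambda H,S,V:(S<45)&(V<150),10,260,55)
```

```text
lin [-0.001, 0.0019, 0.0785] rot [0.02, -0.01, -0.53] | at [ 428.4 -276.6  102.5] [ 1.7998e+02 -2.0000e-02  7.4470e+01] j6 -23.1 gap 70.1 t 11.9
('n1', array([238.4, 196.4]))
[ 436.6 -256.6] yaw 150.6 len [13.7 31.2]
[691.8  -0.8] yaw 73.3 len [17.5 36.2]
[609.4 -82.5] yaw 74.8 len [14.5 17.3]
[557.6 -71.3] yaw 179.3 len [26.8 36.9]
[ 5.596e+02 -1.000e-01] yaw 179.1 len [40.7 69.2]
[518.4 -23.4] yaw 90.3 len [ 5.1 55.3]
[483.2  -1.1] yaw 15.5 len [24.8 35. ]
```

View pics/c9.png

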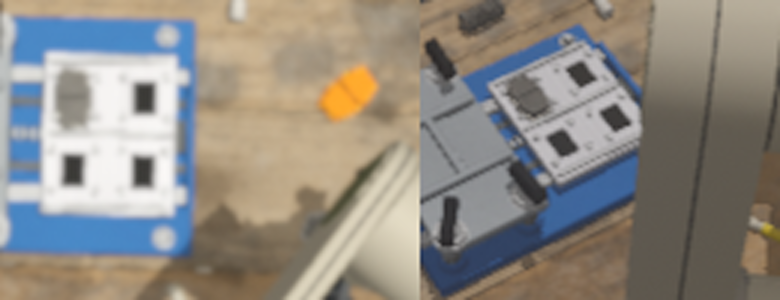

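Top view: the pad lies flat in nest1 at about (238,197), which is crop (73,97). Next is the second pad.

Emit:
{"method": "servo_tool", "body": {"fingers": [0.07, 0.07, 0.07, 0.07, 0.07], "linear": [[0, 0.001, 0.03], [-0.001, 0.002, 0.055], [-0.001, 0.002, 0.07], [-0.001, 0.002, 0.078], [-0.001, 0.002, 0.078]], "rotation": [[0, 0, 0], [0, 0, 0], [0, 0, 0], [0, 0, 0], [0, 0, 0]]}}

```text
time: 12.5
tool_pos: [429.3, -277.8, 23.5]
tcp_rot: [-179.9, -0.0, 74.6]
ft_force: [-0.6, -0.2, 0.7]
finger_gap: 70.2
grip_force: 0.0
```

Emit:
{"method": "servo_tool", "body": {"fingers": [0.03, 0.03, 0.02, 0.02, 0.02, 0.02, 0.02, 0.02], "force": 80, "linear": [[0, 0, 0], [0, 0, 0], [0, 0, 0], [0, 0, 0], [0, 0, 0], [0, 0, 0], [0, 0, 0], [0, 0, 0]], "rotation": [[0, 0, 0], [0, 0, 0], [0, 0, 0], [0, 0, 0], [0, 0, 0], [0, 0, 0], [0, 0, 0], [0, 0, 0]]}}

```text
time: 13.3
tool_pos: [430.7, -279.3, 26.2]
tcp_rot: [179.9, 0.1, 74.6]
ft_force: [-2.4, 2.0, 8.4]
finger_gap: 30.2
grip_force: 78.8
```

Emit:
{"method": "servo_tool", "body": {"fingers": [0.02, 0.02, 0.02, 0.02, 0.02, 0.02], "linear": [[0, 0, -0.01], [0, 0, -0.03], [0, 0, -0.06], [0, 0, -0.08], [0, 0, -0.09], [0, 0, -0.09]], "rotation": [[0, 0, 0], [0, 0, 0], [0, 0, 0], [0, 0, 0], [0, 0, 0], [0, 0, 0]]}}

```text
time: 13.9
tool_pos: [430.6, -279.3, 116.2]
tcp_rot: [179.8, 0.1, 74.6]
ft_force: [-0.2, 0.2, -2.4]
finger_gap: 30.2
grip_force: 80.0
```

Run:
```python
from m import *
plan(489,-76.5,95,0.5)
```

```text
lin [0.2111, 0.0022, 0.0209] rot [0.2, -0.05, 74.06] | at [ 430.6 -279.3  116.2] [1.7982e+02 8.0000e-02 7.4560e+01] j6 -23.3 gap 30.2 t 13.9
```

Emit:
{"method": "servo_tool", "body": {"fingers": [0.02, 0.02, 0.02, 0.02, 0.02, 0.02, 0.02, 0.02, 0.02, 0.02], "linear": [[0.01, 0, 0], [0.035, 0, 0], [0.06, 0, 0], [0.085, 0, 0], [0.11, 0.001, 0], [0.135, 0.001, 0], [0.16, 0.001, 0], [0.185, 0.002, 0], [0.205, 0.002, 0], [0.211, 0.002, 0]], "rotation": [[0, 0, 4], [0, 0, 12], [0, 0, 20], [0, 0, 28], [0, 0, 36], [0, 0, 44], [0, 0, 52], [0, 0, 60], [0, 0, 68], [0, 0, 74]]}}

```text
time: 14.9
tool_pos: [486.9, -73.6, 112.5]
tcp_rot: [-179.9, 0.2, 0.3]
ft_force: [-0.2, -0.7, -3.1]
finger_gap: 30.1
grip_force: 80.0
```

Emit:
{"method": "servo_tool", "body": {"fingers": [0.02, 0.02, 0.02, 0.02, 0.02, 0.02], "linear": [[0, 0, 0], [0, 0, 0.01], [0, 0, 0.025], [0, 0, 0.036], [0, 0, 0.036], [0, 0, 0.036]], "rotation": [[0, 0, 0], [0, 0, 0], [0, 0, 0], [0, 0, 0], [0, 0, 0], [0, 0, 0]]}}

```text
time: 15.5
tool_pos: [487.2, -76.0, 77.7]
tcp_rot: [-180.0, 0.1, 0.6]
ft_force: [0.3, -0.4, -2.1]
finger_gap: 30.0
grip_force: 80.0
```

Run:
```python
from m import *
plan(489,-76.5,68,0.5)
```

```text
lin [0.0018, 0.0005, 0.0097] rot [-0.02, 0.08, 0.08] | at [487.2 -76.   77.7] [-1.7998e+02  8.0000e-02  5.8000e-01] j6 74.6 gap 30.0 t 15.5
```

Emit:
{"method": "servo_tool", "body": {"fingers": [0.02, 0.02, 0.02, 0.02, 0.02, 0.02, 0.02, 0.02], "linear": [[0.0015, 0, 0.002], [0.0015, 0, 0.004], [0.0015, 0, 0.006], [0.0015, 0, 0.007], [0.0015, 0, 0.008], [0.0015, 0, 0.009], [0.0015, 0, 0.0095], [0.0015, 0, 0.0095]], "rotation": [[0, 0, 0], [0, 0, 0], [0, 0, 0], [0, 0, 0], [0, 0, 0], [0, 0, 0], [0, 0, 0], [0, 0, 0]]}}

```text
time: 16.3
tool_pos: [489.2, -76.0, 68.8]
tcp_rot: [180.0, 0.0, 0.6]
ft_force: [-0.4, -3.8, -2.8]
finger_gap: 30.3
grip_force: 80.1
```

Run:
```python
from m import *
s=r.sense();print(s['wrist_torque'],s['ft_force'],s['tool_pos'],s['tcp_rot'])
```

```text
[-0.65999605  0.09611564 -0.10598514] [-0.39176314 -3.77002487 -2.78589162] [489.23512683 -75.98949143  68.76809034] [1.79974591e+02 2.83939403e-03 5.57525370e-01]
```

Emit:
{"method": "servo_tool", "body": {"fingers": [0.02, 0.02, 0.02], "linear": [[0, 0, 0.001], [0, 0, 0.0015], [0, 0, 0.0015]], "rotation": [[0, 0, 0], [0, 0, 0], [0, 0, 0]]}}

```text
time: 16.6
tool_pos: [489.4, -76.0, 68.2]
tcp_rot: [180.0, 0.0, 0.6]
ft_force: [-6.1, -2.8, 8.0]
finger_gap: 30.2
grip_force: 81.4
```

Emit:
{"method": "servo_tool", "body": {"fingers": [0.04, 0.055, 0.06, 0.06, 0.06, 0.06, 0.06, 0.06], "linear": [[0, 0, 0], [0, 0, 0], [0, 0, 0], [0, 0, 0], [0, 0, -0.02], [0, 0, -0.06], [0, 0, -0.1], [0, 0, -0.14]], "rotation": [[0, 0, 0], [0, 0, 0], [0, 0, 0], [0, 0, 0], [0, 0, 0], [0, 0, 0], [0, 0, 0], [0, 0, 0]]}}

```text
time: 17.4
tool_pos: [488.9, -75.5, 208.6]
tcp_rot: [-180.0, 0.0, 0.6]
ft_force: [0.5, -0.1, -0.0]
finger_gap: 59.7
grip_force: 0.0
```

Emit:
{"method": "servo_tool", "body": {"fingers": [0.06, 0.06, 0.06, 0.06, 0.06, 0.06, 0.06, 0.06], "linear": [[-0.01, -0.04, -0.03], [-0.02, -0.08, -0.06], [-0.03, -0.13, -0.06], [-0.03, -0.18, -0.06], [-0.03, -0.23, -0.06], [-0.03, -0.28, -0.06], [-0.03, -0.33, -0.06], [-0.03, -0.33, -0.06]], "rotation": [[0, 0, 0], [0, 0, 0], [0, 0, 0], [0, 0, 0], [0, 0, 0], [0, 0, 0], [0, 0, 0], [0, 0, 0]]}}

```text
time: 18.2
tool_pos: [454.7, 259.3, 267.0]
tcp_rot: [-179.9, 0.0, 0.9]
ft_force: [-0.6, -1.2, 0.1]
finger_gap: 60.3
grip_force: 0.0
```

Run:
```python
from m import *
print(r.sense()['tool_pos'])
s=snap('top','t5.png'); c=snap('scene','s5.png')
u,v=244,205;a=s['frame'][v-40:v+60,u-30:u+170]
u,v=map(int,proj(c,[525,-40,45]));b=c['frame'][v-35:v+65,u-50:u+30]
cv2.imwrite('pics/c10.png',cv2.cvtColor(cv2.resize(np.hstack([a,b]),None,fx=2.8,fy=2.8,interpolation=cv2.INTER_CUBIC),cv2.COLOR_RGB2BGR))
pca(s,(228,180,280,235),lambda H,S,V:(V<165)&(S<70),40,260,50)
```

```text
[454.70913988 259.30229827 266.97595803]
[ 523.6 -129.8] yaw 1.0 len [  3.8 168.4]
[560.4  -1.3] yaw 3.9 len [29.7 50.2]
[563.3 -75.5] yaw 2.0 len [21.2 31.4]
[487.4 -78.8] yaw 2.5 len [28.7 46.5]
[487.2  -5. ] yaw 178.9 len [21.2 31.2]
```

View pics/c10.png

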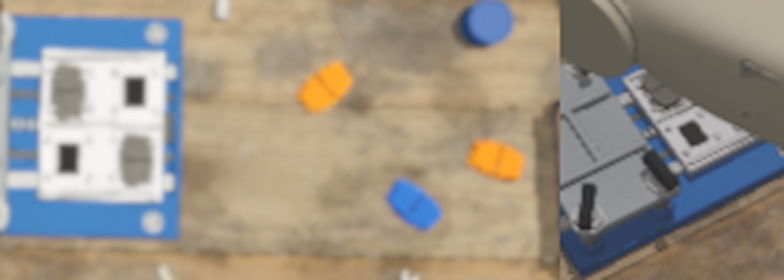

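Both pads lie flat: top crop (67,92) is nest1 and (136,160) is nest0. No grey pad is left on the bench. Now the crank geometry.

Run:
```python
from m import *
def ld(n,f):
    s=r.snapshot(n);s['frame']=cv2.cvtColor(cv2.imread('pics/'+f),cv2.COLOR_BGR2RGB);return s
s=ld('top','t4.png');c=ld('scene','s4.png')
def comp(s,roi,fn):
    H,S,V=up4(s,roi);m=fn(H,S,V).astype(np.uint8);n,l,st,ce=cv2.connectedComponentsWithStats(m)
    return [(int(st[i,4]//36),np.round((ce[i]+.5)/6-.5+roi[:2],1).tolist(),np.round(st[i,:4]/6+[roi[0],roi[1],0,0],1).tolist()) for i in range(1,n) if st[i,4]>60]
red=lambda H,S,V:((H<8)|(H>172))&(S>120)&(V>90)
print('top red',comp(s,(105,185,130,212),red));print('sc red',comp(c,(140,230,170,262),red))
wh=lambda H,S,V:(V>190)&(S<50)
print('top hub',comp(s,(128,195,150,216),wh));print('sc hub',comp(c,(163,235,190,260),wh))
for z in(115,120,125,130):print(z,cast(s,138.7,205,z)[:2])
print(tri(s,(138.7,205),c,(175.5,247.5)), tri(s,(114.6,198),c,(154.1,241.4)))
```

```text
top red [(74, [116.8, 198.0], [111.3, 192.8, 11.3, 10.7])]
sc red [(72, [154.6, 246.7], [151.2, 239.3, 7.3, 15.5])]
top hub [(14, [137.5, 204.9], [135.7, 203.3, 4.5, 4.2])]
sc hub []
115 [523.75646909 289.02496434]
120 [523.47341949 287.6443416 ]
125 [523.19036988 286.26371887]
130 [522.90732028 284.88309614]
(array([523.9, 288.5, 118.5]), 1.0) (array([538.4, 344.6, 174.5]), 1.4)
```

Run:
```python
from m import *
s=r.snapshot('top');c=r.snapshot('scene')
a=cv2.cvtColor(cv2.imread('pics/t4.png'),cv2.COLOR_BGR2RGB)[185:225,105:155]
b=cv2.cvtColor(cv2.imread('pics/s4.png'),cv2.COLOR_BGR2RGB)[225:265,145:195]
cv2.imwrite('pics/c11.png',cv2.cvtColor(cv2.resize(np.hstack([a,b]),None,fx=8,fy=8,interpolation=cv2.INTER_CUBIC),cv2.COLOR_RGB2BGR))
for n,p in dict(hub=(523.5,290,118),g=(538.6,347.6,167),gb=(538.6,347.6,117)).items():
    print(n,(np.array(proj(s,p))-[105,185]+.5)*8,(np.array(proj(c,p))-[145,225]+.5)*8+[400,0])
```

```text
hub [268.8266692 164.0750449] [646.37975    187.20076592]
g [ 77.77891364 107.7917616 ] [474.18721801 149.86372231]
gb [120.86171697 118.73404468] [495.32856706 222.77328152]
```

View pics/c11.png

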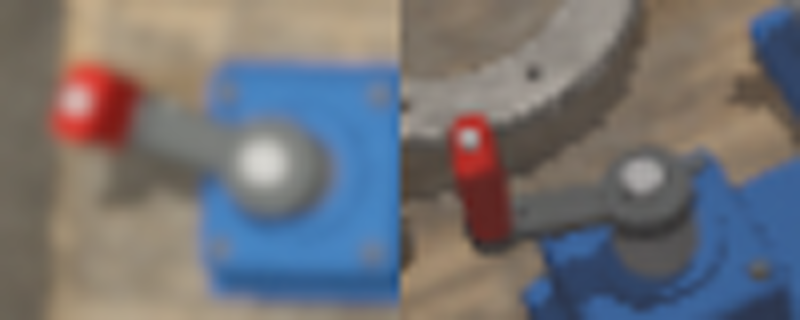

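Run:
```python
from m import *
s=r.snapshot('top');c=r.snapshot('scene')
T=lambda a:(a[0]/8+104.5,a[1]/8+184.5)
S=lambda a:((a[0]-400)/8+144.5,a[1]/8+224.5)
print(tri(s,T((266,165)),c,S((643,177))),tri(s,T((77,101)),c,S((468,137))))
for z in(167,170):print(cast(s,*T((77,101)),z))
for z in(118,124):print(cast(s,*T((266,165)),z))
plan(539,348,190,75)
plan(539,348,190,-105)
```

```text
(array([523.2, 289.8, 125.1]), 1.6) (array([541.2, 347.3, 171.7]), 1.8)
[541.02946234 348.0390965  167.        ]
[540.80990245 347.03023705 170.        ]
[523.12242916 291.05022882 118.        ]
[522.7849652  289.37998475 124.        ]
lin [0.0833, -0.0946, 0.0775] rot [0.01, -0.01, -74.55] | at [456.4 252.8 267.5] [-1.8e+02 -2.0e-02  4.5e-01] j6 112.9 gap 60.1 t 18.6
lin [0.0833, -0.0946, 0.0775] rot [-0.02, -0.01, 105.45] | at [456.4 252.8 267.5] [-1.8e+02 -2.0e-02  4.5e-01] j6 112.9 gap 60.1 t 18.6
```

Emit:
{"method": "servo_tool", "body": {"fingers": [0.05, 0.05, 0.05, 0.05, 0.05, 0.05, 0.05, 0.05, 0.05, 0.05], "linear": [[0.008, -0.009, 0.005], [0.017, -0.019, 0.012], [0.026, -0.028, 0.019], [0.034, -0.037, 0.025], [0.043, -0.047, 0.031], [0.051, -0.056, 0.037], [0.06, -0.066, 0.043], [0.068, -0.075, 0.05], [0.077, -0.084, 0.056], [0.085, -0.094, 0.062]], "rotation": [[0, 0, -8.5], [0, 0, -17], [0, 0, -25.5], [0, 0, -34], [0, 0, -42.5], [0, 0, -51], [0, 0, -59.5], [0, 0, -68], [0, 0, -76.5], [0, 0, -85]]}}

```text
time: 19.6
tool_pos: [541.0, 348.0, 205.1]
tcp_rot: [180.0, 0.0, 85.8]
ft_force: [0.0, -0.1, -0.0]
finger_gap: 49.8
grip_force: 0.0
```

Emit:
{"method": "servo_tool", "body": {"fingers": [0.05, 0.05, 0.05, 0.05, 0.05, 0.05, 0.05, 0.05, 0.05, 0.05], "linear": [[0, 0, 0], [0, 0, 0], [0, 0, 0], [0, 0, 0], [0, 0, 0], [0, 0, 0], [0, 0, 0], [0, 0, 0], [0, 0, 0], [0, 0, 0]], "rotation": [[0, 0, -8.5], [0, 0, -17], [0, 0, -25.5], [0, 0, -34], [0, 0, -42.5], [0, 0, -51], [0, 0, -59.5], [0, 0, -68], [0, 0, -77], [0, 0, -77]]}}

```text
time: 20.6
tool_pos: [540.6, 347.8, 205.5]
tcp_rot: [180.0, 0.0, 162.6]
ft_force: [0.5, 0.0, 0.7]
finger_gap: 50.0
grip_force: 0.0
```

Run:
```python
from m import *
plan(541,347.3,146,162.6)
s=r.snapshot('top');c=r.snapshot('scene')
a=s['frame'][175:235,90:170]
u,v=155,242
b=c['frame'][205:265,120:200]
cv2.imwrite('pics/c12.png',cv2.cvtColor(cv2.resize(np.hstack([a,b]),None,fx=5,fy=5,interpolation=cv2.INTER_CUBIC),cv2.COLOR_RGB2BGR))
```

```text
lin [-0.0005, -0.0004, 0.0595] rot [0.01, 0.01, 0.03] | at [540.6 347.8 205.5] [1.7999e+02 1.0000e-02 1.6263e+02] j6 -44.4 gap 50.0 t 20.6
```

View pics/c12.png

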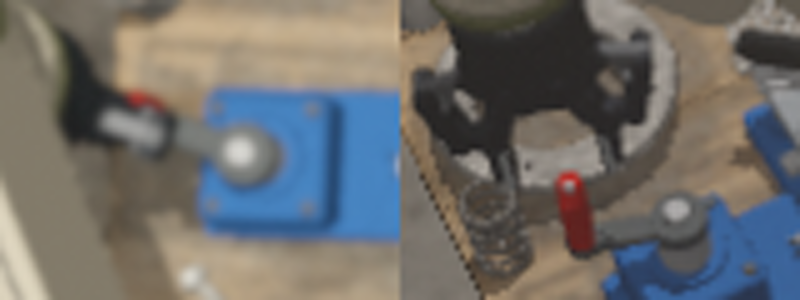

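Emit:
{"method": "servo_tool", "body": {"fingers": [0.05, 0.05, 0.05, 0.05, 0.05], "linear": [[0, 0, 0.02], [0, 0, 0.04], [0, 0, 0.058], [0, 0, 0.058], [0, 0, 0.058]], "rotation": [[0, 0, 0], [0, 0, 0], [0, 0, 0], [0, 0, 0], [0, 0, 0]]}}

```text
time: 21.2
tool_pos: [540.0, 348.5, 147.3]
tcp_rot: [-180.0, -0.0, 162.4]
ft_force: [0.6, 0.2, 0.4]
finger_gap: 49.8
grip_force: 0.0
```

Emit:
{"method": "servo_tool", "body": {"fingers": [0.015, 0.01, 0.005, 0.005, 0.005, 0.005, 0.005], "force": 40, "linear": [[0, 0, 0], [0, 0, 0], [0, 0, 0], [0, 0, 0], [0, 0, 0], [0, 0, 0], [0, 0, 0]], "rotation": [[0, 0, 0], [0, 0, 0], [0, 0, 0], [0, 0, 0], [0, 0, 0], [0, 0, 0], [0, 0, 0]]}}

```text
time: 21.9
tool_pos: [540.9, 347.4, 149.1]
tcp_rot: [-179.9, 0.1, 162.5]
ft_force: [-2.1, -9.1, 7.7]
finger_gap: 15.5
grip_force: 42.0
```

Run:
```python
from m import *
s=r.sense();print(s['tool_pos'],s['ft_force'],s['wrist_torque'])
# arc rows: axis at tool y = -60
for n in(8,): 
    for k in range(1,11):
        t=np.radians(n*k);c=np.array([0,-60.]);R=np.array([[np.cos(t),-np.sin(t)],[np.sin(t),np.cos(t)]])
        print(n*k,np.round((c-R@c)/1000,4).tolist())
```

```text
[540.87241672 347.36438403 149.06862539] [-2.07827239 -9.07703963  7.7197827 ] [-1.33429488  0.41735892 -0.02527033]
8 [-0.0084, -0.0006]
16 [-0.0165, -0.0023]
24 [-0.0244, -0.0052]
32 [-0.0318, -0.0091]
40 [-0.0386, -0.014]
48 [-0.0446, -0.0199]
56 [-0.0497, -0.0264]
64 [-0.0539, -0.0337]
72 [-0.0571, -0.0415]
80 [-0.0591, -0.0496]
```

Emit:
{"method": "servo_tool", "body": {"fingers": [0.005, 0.005, 0.005, 0.005, 0.005, 0.005, 0.005], "linear": [[-0.0042, -0.0001, 0], [-0.0125, -0.0013, 0], [-0.0205, -0.0036, 0], [-0.0282, -0.007, 0], [-0.0353, -0.0115, 0], [-0.0386, -0.014, 0], [-0.0386, -0.014, 0]], "rotation": [[0, 0, 4], [0, 0, 12], [0, 0, 20], [0, 0, 28], [0, 0, 36], [0, 0, 40], [0, 0, 40]]}}

```text
time: 22.6
tool_pos: [574.3, 323.5, 149.2]
tcp_rot: [179.8, 0.1, 122.4]
ft_force: [3.8, -2.1, 4.4]
finger_gap: 15.7
grip_force: 41.7
```

Run:
```python
from m import *
s=r.sense();p=s['tool_pos'][:2]-[523,289.8];print(np.hypot(*p),np.degrees(np.arctan2(p[1],p[0])),s['tcp_rot'],s['ft_force'],s['wrist_torque'],s['joint_pos'][5])
```

```text
61.384329442563974 33.317830600767465 [1.79828857e+02 6.21698906e-02 1.22436105e+02] [ 3.75859507 -2.10330261  4.43445859] [-0.50604506 -0.13650679  0.10550934] -7.468585563552048
```

Emit:
{"method": "servo_tool", "body": {"fingers": [0.005, 0.005, 0.005, 0.005, 0.005, 0.005, 0.005, 0.005, 0.005, 0.005], "linear": [[-0.0073, -0.0004, 0], [-0.0145, -0.0018, 0], [-0.0215, -0.004, 0], [-0.0282, -0.007, 0], [-0.0344, -0.0109, 0], [-0.0401, -0.0154, 0], [-0.0453, -0.0206, 0], [-0.0497, -0.0264, 0], [-0.0535, -0.0328, 0], [-0.0564, -0.0395, 0]], "rotation": [[0, 0, 7], [0, 0, 14], [0, 0, 21], [0, 0, 28], [0, 0, 35], [0, 0, 42], [0, 0, 49], [0, 0, 56], [0, 0, 63], [0, 0, 70]]}}

```text
time: 23.6
tool_pos: [573.4, 254.3, 149.2]
tcp_rot: [179.6, -0.3, 52.3]
ft_force: [16.8, -3.1, -2.8]
finger_gap: 15.4
grip_force: 40.7
```

Emit:
{"method": "servo_tool", "body": {"fingers": [0.005, 0.005, 0.005, 0.005, 0.005, 0.005, 0.005, 0.005, 0.005, 0.005], "linear": [[-0.0073, -0.0004, 0], [-0.0145, -0.0018, 0], [-0.0215, -0.004, 0], [-0.0282, -0.007, 0], [-0.0344, -0.0109, 0], [-0.0401, -0.0154, 0], [-0.0453, -0.0206, 0], [-0.0497, -0.0264, 0], [-0.0535, -0.0328, 0], [-0.0564, -0.0395, 0]], "rotation": [[0, 0, 7], [0, 0, 14], [0, 0, 21], [0, 0, 28], [0, 0, 35], [0, 0, 42], [0, 0, 49], [0, 0, 56], [0, 0, 63], [0, 0, 70]]}}

```text
time: 24.6
tool_pos: [507.5, 232.0, 149.1]
tcp_rot: [180.0, -0.5, -17.8]
ft_force: [14.9, -12.3, -1.2]
finger_gap: 15.5
grip_force: 44.9
```

Run:
```python
from m import *
s=r.sense();p=s['tool_pos'][:2]-[523,289.8];print(np.hypot(*p),np.degrees(np.arctan2(p[1],p[0])),s['tcp_rot'],s['ft_force'],s['joint_pos'][5])
pca(r.snapshot('top'),(200,180,285,235),lambda H,S,V:(V<100)&(S<100),10,300,42)
```

```text
59.80716294893558 -105.04084407206689 [179.99201791  -0.46520114 -17.75291297] [ 14.86768151 -12.29565779  -1.20392711] 127.3107703727142
[609.2  86. ] yaw 127.0 len [11.3 12.5]
[563.7 -32.9] yaw 179.0 len [15.9 25.7]
[487.1  38.4] yaw 178.8 len [15.6 26.2]
```

Emit:
{"method": "servo_tool", "body": {"fingers": [0.03, 0.05, 0.065, 0.065, 0.065, 0.065, 0.065, 0.065, 0.065, 0.065], "linear": [[0, 0, 0], [0, 0, 0], [0, 0, 0], [0, 0, 0], [0, 0, 0], [0, 0, 0], [0, 0, 0], [0, 0, 0], [0, 0, 0], [0, 0, 0]], "rotation": [[0, 0, 0], [0, 0, 0], [0, 0, 0], [0, 0, 0], [0, 0, -8], [0, 0, -16], [0, 0, -24], [0, 0, -32], [0, 0, -40], [0, 0, -48]]}}

```text
time: 25.65
tool_pos: [503.9, 234.6, 147.1]
tcp_rot: [-180.0, 0.0, 30.9]
ft_force: [0.9, 1.7, -0.3]
finger_gap: 64.7
grip_force: 0.0
```

Emit:
{"method": "servo_tool", "body": {"fingers": [0.065, 0.065, 0.065, 0.065, 0.065, 0.065, 0.065, 0.065, 0.065, 0.065], "linear": [[0, 0, 0], [0, 0, 0], [0, 0, 0], [0, 0, 0], [0, 0, 0], [0, 0, 0], [0, 0, 0], [0, 0, 0], [0, 0, 0], [0, 0, 0]], "rotation": [[0, 0, -8], [0, 0, -16], [0, 0, -24], [0, 0, -32], [0, 0, -40], [0, 0, -48], [0, 0, -56], [0, 0, -64], [0, 0, -72], [0, 0, -80]]}}

```text
time: 26.65
tool_pos: [503.9, 234.6, 147.1]
tcp_rot: [-180.0, -0.0, 110.9]
ft_force: [-0.2, -0.5, 0.4]
finger_gap: 65.2
grip_force: 0.0
```

Emit:
{"method": "servo_tool", "body": {"fingers": [0.065, 0.065, 0.065, 0.065, 0.065, 0.065, 0.065, 0.065, 0.065], "linear": [[0, 0, 0], [0, 0, 0], [0, 0, 0], [0, 0, 0], [0, 0, 0], [0, 0, 0], [0, 0, 0], [0, 0, 0], [0, 0, 0]], "rotation": [[0, 0, -8], [0, 0, -16], [0, 0, -24], [0, 0, -32], [0, 0, -40], [0, 0, -48], [0, 0, -52], [0, 0, -52], [0, 0, -52]]}}

```text
time: 27.55
tool_pos: [504.0, 234.5, 147.2]
tcp_rot: [-180.0, -0.0, 162.5]
ft_force: [-0.7, 0.2, 0.1]
finger_gap: 65.0
grip_force: 0.0
```

Run:
```python
from m import *
s=r.sense();print(s['ft_force'])
plan(507.2,232,147,162.6)
```

```text
[-0.67020888  0.23914905  0.05935946]
lin [-0.0038, -0.0014, 0.0002] rot [-0.01, -0.02, -0.14] | at [504.  234.5 147.2] [-1.7999e+02 -2.0000e-02  1.6246e+02] j6 -52.8 gap 65.0 t 27.6
```

Emit:
{"method": "servo_tool", "body": {"fingers": [0.05, 0.03, 0.005, 0.005, 0.005, 0.005, 0.005, 0.005], "force": 50, "linear": [[-0.0025, -0.0012, 0], [-0.0025, -0.0012, 0], [-0.0025, -0.0012, 0], [-0.0025, -0.0012, 0], [-0.0025, -0.0012, 0], [-0.0025, -0.0012, 0], [-0.0025, -0.0012, 0], [-0.0025, -0.0012, 0]], "rotation": [[0, 0, 0], [0, 0, 0], [0, 0, 0], [0, 0, 0], [0, 0, 0], [0, 0, 0], [0, 0, 0], [0, 0, 0]]}}

```text
time: 28.35
tool_pos: [507.0, 232.1, 147.4]
tcp_rot: [180.0, 0.1, 162.5]
ft_force: [4.3, -1.0, -2.4]
finger_gap: 15.3
grip_force: 48.2
```

Emit:
{"method": "servo_tool", "body": {"fingers": [0.005, 0.005, 0.005, 0.005, 0.005, 0.005, 0.005, 0.005, 0.005, 0.005], "linear": [[0.0042, 0.0001, 0], [0.0115, 0.0011, 0], [0.0186, 0.003, 0], [0.0254, 0.0056, 0], [0.0319, 0.0092, 0], [0.0379, 0.0135, 0], [0.0432, 0.0184, 0], [0.048, 0.024, 0], [0.052, 0.0301, 0], [0.0553, 0.0367, 0]], "rotation": [[0, 0, 4], [0, 0, 11], [0, 0, 18], [0, 0, 25], [0, 0, 32], [0, 0, 39], [0, 0, 46], [0, 0, 53], [0, 0, 60], [0, 0, 67]]}}

```text
time: 29.35
tool_pos: [465.1, 283.5, 147.4]
tcp_rot: [179.9, 0.1, 95.2]
ft_force: [6.9, -4.0, -2.6]
finger_gap: 15.3
grip_force: 48.9
```

Emit:
{"method": "servo_tool", "body": {"fingers": [0.005, 0.005, 0.005, 0.005, 0.005, 0.005, 0.005, 0.005, 0.005, 0.005], "linear": [[0.0073, 0.0004, 0], [0.0145, 0.0018, 0], [0.0215, 0.004, 0], [0.0282, 0.007, 0], [0.0344, 0.0109, 0], [0.0401, 0.0154, 0], [0.0453, 0.0206, 0], [0.0497, 0.0264, 0], [0.0535, 0.0328, 0], [0.0564, 0.0395, 0]], "rotation": [[0, 0, 7], [0, 0, 14], [0, 0, 21], [0, 0, 28], [0, 0, 35], [0, 0, 42], [0, 0, 49], [0, 0, 56], [0, 0, 63], [0, 0, 70]]}}

```text
time: 30.35
tool_pos: [498.4, 343.4, 147.4]
tcp_rot: [179.9, 0.1, 25.2]
ft_force: [-0.2, -6.0, 2.8]
finger_gap: 15.6
grip_force: 48.6
```

Run:
```python
from m import *
s=r.sense();p=s['tool_pos'][:2]-[524.3,289.7];print(np.hypot(*p),np.degrees(np.arctan2(p[1],p[0])),s['tcp_rot'],s['ft_force'],s['joint_pos'][5])
```

```text
59.61559995997998 115.77675032983899 [1.79939624e+02 6.44152586e-02 2.52493904e+01] [-0.20224984 -5.98277147  2.80176884] 94.50920447273643
```

Emit:
{"method": "servo_tool", "body": {"fingers": [0.005, 0.005, 0.005, 0.005, 0.005, 0.005, 0.005], "linear": [[0.0073, 0.0004, 0], [0.0145, 0.0018, 0], [0.0215, 0.004, 0], [0.0282, 0.007, 0], [0.0344, 0.0109, 0], [0.0401, 0.0154, 0], [0.0401, 0.0154, 0]], "rotation": [[0, 0, 7], [0, 0, 14], [0, 0, 21], [0, 0, 28], [0, 0, 35], [0, 0, 42], [0, 0, 42]]}}

```text
time: 31.05
tool_pos: [541.3, 347.2, 147.4]
tcp_rot: [180.0, 0.0, -16.6]
ft_force: [-2.4, -1.1, 3.0]
finger_gap: 15.4
grip_force: 50.2
```

Emit:
{"method": "servo_tool", "body": {"fingers": [0.03, 0.05, 0.065, 0.065, 0.065, 0.065, 0.065, 0.065, 0.065, 0.065], "linear": [[0, 0, 0], [0, 0, 0], [0, 0, 0], [0, 0, 0], [0, 0, 0], [0, 0, 0], [0, 0, 0], [0, 0, 0], [0, 0, 0], [0, 0, 0]], "rotation": [[0, 0, 0], [0, 0, 0], [0, 0, 0], [0, 0, 0], [0, 0, -8], [0, 0, -16], [0, 0, -24], [0, 0, -32], [0, 0, -40], [0, 0, -48]]}}

```text
time: 32.05
tool_pos: [541.0, 347.4, 147.3]
tcp_rot: [-180.0, -0.0, 31.9]
ft_force: [-0.1, 0.3, -0.0]
finger_gap: 65.1
grip_force: 0.0
```

Emit:
{"method": "servo_tool", "body": {"fingers": [0.065, 0.065, 0.065, 0.065, 0.065, 0.065, 0.065, 0.065, 0.065, 0.065], "linear": [[0, 0, 0], [0, 0, 0], [0, 0, 0], [0, 0, 0], [0, 0, 0], [0, 0, 0], [0, 0, 0], [0, 0, 0], [0, 0, 0], [0, 0, 0]], "rotation": [[0, 0, -8], [0, 0, -16], [0, 0, -24], [0, 0, -32], [0, 0, -40], [0, 0, -48], [0, 0, -56], [0, 0, -64], [0, 0, -72], [0, 0, -80]]}}

```text
time: 33.05
tool_pos: [541.0, 347.5, 147.3]
tcp_rot: [180.0, -0.0, 111.9]
ft_force: [-0.0, 0.4, 0.0]
finger_gap: 65.1
grip_force: 0.0
```

Emit:
{"method": "servo_tool", "body": {"fingers": [0.065, 0.065, 0.065, 0.065, 0.065, 0.065, 0.065, 0.065, 0.065], "linear": [[0, 0, 0], [0, 0, 0], [0, 0, 0], [0, 0, 0], [0, 0, 0], [0, 0, 0], [0, 0, 0], [0, 0, 0], [0, 0, 0]], "rotation": [[0, 0, -8], [0, 0, -16], [0, 0, -24], [0, 0, -32], [0, 0, -40], [0, 0, -48], [0, 0, -52], [0, 0, -52], [0, 0, -52]]}}

```text
time: 33.95
tool_pos: [541.0, 347.5, 147.3]
tcp_rot: [180.0, 0.0, 163.5]
ft_force: [-0.5, 0.7, 0.2]
finger_gap: 64.7
grip_force: 0.0
```

Run:
```python
from m import *
s=r.sense();print(s['ft_force'])
plan(524.3+60*np.cos(np.radians(73.4)),289.7+60*np.sin(np.radians(73.4)),147,163.4)
```

```text
[-0.53039508  0.6678877   0.15282396]
lin [-0.0005, -0.0001, 0.0003] rot [0.0, 0.0, 0.06] | at [541.  347.5 147.3] [180.     0.   163.46] j6 -45.3 gap 64.7 t 34.0
```

Perfect tracking. Third stroke: negative signs, 180°.

Emit:
{"method": "servo_tool", "body": {"fingers": [0.05, 0.03, 0.005, 0.005, 0.005, 0.005, 0.005], "linear": [[0, 0, 0], [0, 0, 0], [0, 0, 0], [0, 0, 0], [0, 0, 0], [0, 0, 0], [0, 0, 0]], "rotation": [[0, 0, 0], [0, 0, 0], [0, 0, 0], [0, 0, 0], [0, 0, 0], [0, 0, 0], [0, 0, 0]]}}

```text
time: 34.65
tool_pos: [540.7, 347.3, 147.4]
tcp_rot: [-180.0, -0.0, 163.6]
ft_force: [-5.4, -1.9, 4.6]
finger_gap: 15.1
grip_force: 49.1
```

Emit:
{"method": "servo_tool", "body": {"fingers": [0.005, 0.005, 0.005, 0.005, 0.005, 0.005, 0.005, 0.005, 0.005, 0.005], "linear": [[-0.0042, -0.0001, 0], [-0.0115, -0.0011, 0], [-0.0186, -0.003, 0], [-0.0254, -0.0056, 0], [-0.0319, -0.0092, 0], [-0.0379, -0.0135, 0], [-0.0432, -0.0184, 0], [-0.048, -0.024, 0], [-0.052, -0.0301, 0], [-0.0553, -0.0367, 0]], "rotation": [[0, 0, 4], [0, 0, 11], [0, 0, 18], [0, 0, 25], [0, 0, 32], [0, 0, 39], [0, 0, 46], [0, 0, 53], [0, 0, 60], [0, 0, 67]]}}

```text
time: 35.65
tool_pos: [584.4, 297.2, 147.4]
tcp_rot: [179.9, -0.1, 96.3]
ft_force: [-0.0, 4.0, 0.8]
finger_gap: 15.7
grip_force: 48.9
```

Emit:
{"method": "servo_tool", "body": {"fingers": [0.005, 0.005, 0.005, 0.005, 0.005, 0.005, 0.005, 0.005, 0.005, 0.005], "linear": [[-0.0073, -0.0004, 0], [-0.0145, -0.0018, 0], [-0.0215, -0.004, 0], [-0.0282, -0.007, 0], [-0.0344, -0.0109, 0], [-0.0401, -0.0154, 0], [-0.0453, -0.0206, 0], [-0.0497, -0.0264, 0], [-0.0535, -0.0328, 0], [-0.0564, -0.0395, 0]], "rotation": [[0, 0, 7], [0, 0, 14], [0, 0, 21], [0, 0, 28], [0, 0, 35], [0, 0, 42], [0, 0, 49], [0, 0, 56], [0, 0, 63], [0, 0, 70]]}}

```text
time: 36.65
tool_pos: [552.3, 236.1, 147.4]
tcp_rot: [180.0, -0.2, 26.2]
ft_force: [7.3, 3.6, -3.2]
finger_gap: 15.4
grip_force: 49.0
```

Emit:
{"method": "servo_tool", "body": {"fingers": [0.005, 0.005, 0.005, 0.005, 0.005, 0.005, 0.005], "linear": [[-0.0073, -0.0004, 0], [-0.0145, -0.0018, 0], [-0.0215, -0.004, 0], [-0.0282, -0.007, 0], [-0.0344, -0.0109, 0], [-0.0401, -0.0154, 0], [-0.0401, -0.0154, 0]], "rotation": [[0, 0, 7], [0, 0, 14], [0, 0, 21], [0, 0, 28], [0, 0, 35], [0, 0, 42], [0, 0, 42]]}}

```text
time: 37.35
tool_pos: [509.3, 231.5, 147.4]
tcp_rot: [-180.0, -0.2, -15.7]
ft_force: [8.0, -1.5, -4.7]
finger_gap: 15.1
grip_force: 50.2
```

Emit:
{"method": "servo_tool", "body": {"fingers": [0.03, 0.05, 0.065, 0.065, 0.065, 0.065, 0.065, 0.065, 0.065, 0.065], "linear": [[0, 0, 0], [0, 0, 0], [0, 0, 0], [0, 0, 0], [0, 0, 0], [0, 0, 0], [0, 0, 0], [0, 0, 0], [0, 0, 0], [0, 0, 0]], "rotation": [[0, 0, 0], [0, 0, 0], [0, 0, 0], [0, 0, 0], [0, 0, -8], [0, 0, -16], [0, 0, -24], [0, 0, -32], [0, 0, -40], [0, 0, -48]]}}

```text
time: 38.35
tool_pos: [508.2, 231.9, 147.3]
tcp_rot: [-180.0, -0.0, 32.9]
ft_force: [0.8, 0.6, 0.2]
finger_gap: 65.0
grip_force: 0.0
```

Emit:
{"method": "servo_tool", "body": {"fingers": [0.065, 0.065, 0.065, 0.065, 0.065, 0.065, 0.065, 0.065, 0.065, 0.065], "linear": [[0, 0, 0], [0, 0, 0], [0, 0, 0], [0, 0, 0], [0, 0, 0], [0, 0, 0], [0, 0, 0], [0, 0, 0], [0, 0, 0], [0, 0, 0]], "rotation": [[0, 0, -8], [0, 0, -16], [0, 0, -24], [0, 0, -32], [0, 0, -40], [0, 0, -48], [0, 0, -56], [0, 0, -64], [0, 0, -72], [0, 0, -80]]}}

```text
time: 39.35
tool_pos: [508.2, 231.9, 147.3]
tcp_rot: [180.0, -0.0, 112.9]
ft_force: [-0.1, 0.8, -0.2]
finger_gap: 65.1
grip_force: 0.0
```

Emit:
{"method": "servo_tool", "body": {"fingers": [0.065, 0.065, 0.065, 0.065, 0.065, 0.065, 0.065, 0.065, 0.065], "linear": [[0, 0, 0], [0, 0, 0], [0, 0, 0], [0, 0, 0], [0, 0, 0], [0, 0, 0], [0, 0, 0], [0, 0, 0], [0, 0, 0]], "rotation": [[0, 0, -8], [0, 0, -16], [0, 0, -24], [0, 0, -32], [0, 0, -40], [0, 0, -48], [0, 0, -52], [0, 0, -52], [0, 0, -52]]}}

```text
time: 40.25
tool_pos: [508.2, 231.9, 147.3]
tcp_rot: [180.0, 0.0, 164.4]
ft_force: [0.1, -0.1, -0.3]
finger_gap: 64.9
grip_force: 0.0
```

Run:
```python
from m import *
s=r.sense();print(s['ft_force'])
plan(524.3+60*np.cos(np.radians(-105.6)),289.7+60*np.sin(np.radians(-105.6)),147,164.4)
```

```text
[ 0.11249316 -0.12061887 -0.32803082]
lin [0.0001, 0.0, 0.0003] rot [0.0, 0.0, 0.03] | at [508.2 231.9 147.3] [180.     0.   164.43] j6 -55.2 gap 64.9 t 40.2
```

Emit:
{"method": "servo_tool", "body": {"fingers": [0.05, 0.03, 0.005, 0.005, 0.005, 0.005, 0.005], "linear": [[0, 0, 0], [0, 0, 0], [0, 0, 0], [0, 0, 0], [0, 0, 0], [0, 0, 0], [0, 0, 0]], "rotation": [[0, 0, 0], [0, 0, 0], [0, 0, 0], [0, 0, 0], [0, 0, 0], [0, 0, 0], [0, 0, 0]]}}

```text
time: 40.95
tool_pos: [508.6, 231.7, 147.4]
tcp_rot: [180.0, 0.1, 164.5]
ft_force: [5.1, -0.9, -1.4]
finger_gap: 15.4
grip_force: 49.6
```

Emit:
{"method": "servo_tool", "body": {"fingers": [0.005, 0.005, 0.005, 0.005, 0.005, 0.005, 0.005, 0.005, 0.005, 0.005], "linear": [[0.0042, 0.0001, 0], [0.0115, 0.0011, 0], [0.0186, 0.003, 0], [0.0254, 0.0056, 0], [0.0319, 0.0092, 0], [0.0379, 0.0135, 0], [0.0432, 0.0184, 0], [0.048, 0.024, 0], [0.052, 0.0301, 0], [0.0553, 0.0367, 0]], "rotation": [[0, 0, 4], [0, 0, 11], [0, 0, 18], [0, 0, 25], [0, 0, 32], [0, 0, 39], [0, 0, 46], [0, 0, 53], [0, 0, 60], [0, 0, 67]]}}

```text
time: 41.95
tool_pos: [465.3, 281.9, 147.4]
tcp_rot: [179.9, 0.0, 97.3]
ft_force: [9.4, -1.6, -4.1]
finger_gap: 15.8
grip_force: 49.1
```

Emit:
{"method": "servo_tool", "body": {"fingers": [0.005, 0.005, 0.005, 0.005, 0.005, 0.005, 0.005, 0.005, 0.005, 0.005], "linear": [[0.0073, 0.0004, 0], [0.0145, 0.0018, 0], [0.0215, 0.004, 0], [0.0282, 0.007, 0], [0.0344, 0.0109, 0], [0.0401, 0.0154, 0], [0.0453, 0.0206, 0], [0.0497, 0.0264, 0], [0.0535, 0.0328, 0], [0.0564, 0.0395, 0]], "rotation": [[0, 0, 7], [0, 0, 14], [0, 0, 21], [0, 0, 28], [0, 0, 35], [0, 0, 42], [0, 0, 49], [0, 0, 56], [0, 0, 63], [0, 0, 70]]}}

```text
time: 42.95
tool_pos: [497.1, 342.7, 147.4]
tcp_rot: [179.9, -0.0, 27.3]
ft_force: [4.9, -5.9, 0.1]
finger_gap: 15.4
grip_force: 49.4
```

Emit:
{"method": "servo_tool", "body": {"fingers": [0.005, 0.005, 0.005, 0.005, 0.005, 0.005, 0.005], "linear": [[0.0073, 0.0004, 0], [0.0145, 0.0018, 0], [0.0215, 0.004, 0], [0.0282, 0.007, 0], [0.0344, 0.0109, 0], [0.0379, 0.0135, 0], [0.0379, 0.0135, 0]], "rotation": [[0, 0, 7], [0, 0, 14], [0, 0, 21], [0, 0, 28], [0, 0, 35], [0, 0, 39], [0, 0, 39]]}}

```text
time: 43.65
tool_pos: [529.9, 349.2, 147.0]
tcp_rot: [179.7, 0.7, -11.3]
ft_force: [-29.6, -4.7, 19.9]
finger_gap: 15.6
grip_force: 179.4
```

Run:
```python
from m import *
s=r.sense();p=s['tool_pos'][:2]-[524.3,289.7];print(np.hypot(*p),np.degrees(np.arctan2(p[1],p[0])),s['tcp_rot'],s['ft_force'],s['joint_pos'][5])
```

```text
59.73064649107969 84.59271102077882 [179.70190583   0.71365222 -11.25780932] [-29.64683837  -4.65216706  19.92110782] 129.83552735391422
```

Emit:
{"method": "servo_tool", "body": {"fingers": [0.03, 0.05, 0.06, 0.06, 0.06, 0.06, 0.06, 0.06], "linear": [[-0.005, 0, 0], [-0.005, 0, 0], [-0.005, 0, 0], [-0.005, 0, -0.005], [-0.005, 0, -0.03], [-0.005, 0, -0.06], [-0.005, 0, -0.09], [-0.005, 0, -0.12]], "rotation": [[0, 0, -3], [0, 0, -3], [0, 0, -3], [0, 0, -3], [0, 0, -3], [0, 0, -3], [0, 0, -3], [0, 0, -3]]}}

```text
time: 44.45
tool_pos: [531.6, 349.3, 269.0]
tcp_rot: [-180.0, -0.0, -8.5]
ft_force: [0.1, 0.2, 0.4]
finger_gap: 59.9
grip_force: 0.0
```

Emit:
{"method": "servo_tool", "body": {"fingers": [0.06, 0.06, 0.06, 0.06, 0.06, 0.06, 0.06, 0.06, 0.06], "linear": [[0, 0.05, 0], [0, 0.1, 0], [0, 0.15, 0], [0, 0.2, 0], [0, 0.25, 0], [0, 0.3, 0], [0, 0.35, 0], [0, 0.4, 0], [0, 0.4, 0]], "rotation": [[0, 0, -8], [0, 0, -16], [0, 0, -24], [0, 0, -32], [0, 0, -40], [0, 0, -48], [0, 0, -48], [0, 0, -48], [0, 0, -48]]}}

```text
time: 45.35
tool_pos: [472.0, -50.6, 268.1]
tcp_rot: [179.9, 0.0, 39.2]
ft_force: [-0.0, -0.9, -0.2]
finger_gap: 60.2
grip_force: 0.0
```

Run:
```python
from m import *
s=snap('top','t6.png');c=snap('scene','s6.png')
print(r.sense()['tool_pos'])
a=s['frame'][155:260,100:260];b=c['frame'][175:280,140:260]
cv2.imwrite('pics/c13.png',cv2.cvtColor(cv2.resize(np.hstack([a,b]),None,fx=2.85,fy=2.85,interpolation=cv2.INTER_CUBIC),cv2.COLOR_RGB2BGR))
red=lambda H,S,V:((H<8)|(H>172))&(S>120)&(V>90)
pca(s,(105,185,130,212),red,20,200,167)
print(find(s,(200,175,285,245),lambda H,S,V:(V>200)&(S<45),20,9000,46))
pca(s,(165,160,220,256),lambda H,S,V:(V<80)&(S<140),15,200,113)
```

```text
[472.63680209 -47.92109866 267.91506111]
[520.7 342.5] yaw 12.4 len [26.6 30.9]
[([282.2, 232.8], [457.5, -144.6, 80.7, 15.9, -12.3], [450.0, -141.2]), ([277.8, 227.4], [474.0, -128.8, 114.4, 13.3, -11.9], [468.5, -127.4]), ([249.1, 219.1], [495.1, -38.5, 157.0, 106.3, 77.9], [495.2, -38.5]), ([217.7, 220.2], [491.0, 58.0, 161.5, 13.7, -12.1], [486.3, 58.7]), ([211.8, 219.6], [492.5, 76.3, 165.7, 14.5, -11.9], [488.8, 76.6]), ([253.8, 189.5], [586.7, -47.8, 142.9, 16.6, -88.3], [586.9, -47.1])]
[622.3  77.6] yaw 179.4 len [ 7.7 55.1]
[621.2 171.9] yaw 48.1 len [ 7.1 54.6]
[422.4 171.5] yaw 147.4 len [ 9.  54.3]
```

View pics/c13.png

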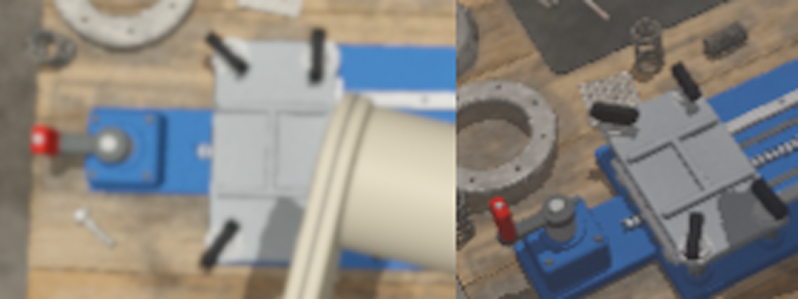

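Picture check (c13): the crank now points straight out along +y at crop (42,140), and the carriage is gone from the loading side under the platen. The wing nuts are unmoved. That was one picture more than the 14 allowed (15), so I'll work from numbers only from here.

Run:
```python
from m import *
def ld(n,f):
    s=r.snapshot(n);s['frame']=cv2.cvtColor(cv2.imread('pics/'+f),cv2.COLOR_BGR2RGB);return s
s=ld('top','t4.png');c=ld('scene','s4.png')
def comp(s,roi,th):
    H,S,V=up4(s,roi);m=((V<th)&(S<140)).astype(np.uint8);n,l,st,ce=cv2.connectedComponentsWithStats(m)
    return [((ce[i]+.5)/6-.5+roi[:2],int(st[i,4]//36)) for i in range(1,n) if 18*36<st[i,4]<260*36]
P=dict(nut0=(422,78,100),nut1=(422.5,174,100),nut2=(623,174,100),nut3=(624,79,100))
for th in(70,85,100):
  for n,p in P.items():
    out=[]
    for im,w in((s,12),(c,13)):
        u,v=proj(im,p);u,v=int(round(u)),int(round(v))
        L=comp(im,(u-w,v-w,u+w,v+w),th)
        L.sort(key=lambda q:np.hypot(*(q[0]-[u,v])));out.append(L[0] if L else None)
    if all(out):print(th,n,tri(s,out[0][0],c,out[1][0]),out[0][1],out[1][1],cast(s,*out[0][0],100)[:2].round(1))
# carriage -y edge now (home): brightness along y at x'=450..600 from t6
t=ld('top','t6.png')
for x in(570,600):
    print(x,[int(cv2.remap(t['frame'],np.float32([[proj(t,[x,y,47])[0]]]),np.float32([[proj(t,[x,y,47])[1]]]),1)[0,0,0]) for y in range(40,84,2)])
```

```text
70 nut0 (array([421.6,  77.8, 107.3]), 2.5) 33 78 [420.7  77.5]
70 nut1 (array([422.1, 173.4, 106.4]), 1.2) 38 61 [421.6 174.1]
70 nut2 (array([622.9, 174.2, 103. ]), 2.3) 23 89 [622.6 173.8]
70 nut3 (array([623.1,  79. , 103.7]), 0.8) 28 57 [623.4  79.1]
85 nut0 (array([422.7,  77.6, 106. ]), 1.7) 56 92 [422.   77.6]
85 nut1 (array([422.5, 173.3, 105.8]), 1.0) 55 71 [422.1 174. ]
85 nut2 (array([623.1, 174.5, 103. ]), 1.6) 41 101 [623.  174.4]
85 nut3 (array([623.9,  78.9, 102.7]), 0.3) 46 68 [624.2  79.1]
100 nut0 (array([422.2,  79.2,  94.7]), 2.3) 72 154 [421.7  77.7]
100 nut1 (array([422.4, 173.3, 106. ]), 0.9) 69 80 [421.9 174. ]
100 nut2 (array([623. , 174.4, 100.9]), 0.2) 55 122 [623.  174.5]
100 nut3 (array([624.4,  79. ,  97. ]), 1.0) 62 87 [624.3  79.1]
570 [196, 191, 181, 174, 172, 181, 189, 197, 200, 201, 198, 193, 188, 183, 179, 175, 171, 168, 165, 164, 164, 163]
600 [81, 82, 82, 81, 81, 87, 99, 134, 164, 193, 199, 200, 194, 189, 187, 188, 186, 182, 174, 162, 148, 137]
```

Run:
```python
from m import *
def ld(n,f):
    s=r.snapshot(n);s['frame']=cv2.cvtColor(cv2.imread('pics/'+f),cv2.COLOR_BGR2RGB);return s
def pr(t,x,y0,y1):
    ys=np.arange(y0,y1,.5);q=np.array([proj(t,[x,y,45]) for y in ys],np.float32)
    v=cv2.remap(t['frame'],q[:,:1],q[:,1:],1)[:,0,0].astype(float)
    k=np.nonzero((v[:-1]<140)&(v[1:]>=140))[0];return ys[k]
a=ld('top','t6.png');b=ld('top','top0.png')
for x in(585,590,595,600):print(x,pr(a,x,30,75),pr(b,x,-125,-85))
plan(422.3,78,150,5)
```

```text
585 [] [-123.]
590 [] [-122.5]
595 [52.5] [-118.5]
600 [54.5] [-111.]
lin [0.0393, -0.1267, 0.1174] rot [-0.02, -0.01, 34.67] | at [472.9 -44.6 267.3] [-1.7998e+02 -1.0000e-02  3.9670e+01] j6 38.7 gap 60.3 t 45.7
```

Emit:
{"method": "servo_tool", "body": {"fingers": [0.04, 0.04, 0.04, 0.04, 0.04, 0.04, 0.04, 0.04, 0.04, 0.04], "force": 50, "linear": [[0.004, -0.013, 0.01], [0.008, -0.025, 0.02], [0.012, -0.038, 0.03], [0.016, -0.051, 0.04], [0.02, -0.063, 0.05], [0.024, -0.076, 0.06], [0.027, -0.089, 0.07], [0.031, -0.102, 0.08], [0.035, -0.114, 0.09], [0.039, -0.127, 0.1]], "rotation": [[0, 0, -8], [0, 0, -16], [0, 0, -24], [0, 0, -32], [0, 0, -40], [0, 0, -48], [0, 0, -56], [0, 0, -64], [0, 0, -72], [0, 0, -80]]}}

```text
time: 46.7
tool_pos: [421.5, 78.4, 166.9]
tcp_rot: [180.0, -0.0, 120.0]
ft_force: [0.5, -0.4, 0.1]
finger_gap: 40.5
grip_force: 0.0
```

Emit:
{"method": "servo_tool", "body": {"fingers": [0.04, 0.04, 0.04, 0.04, 0.04, 0.04, 0.04, 0.04, 0.04, 0.04], "linear": [[0, 0, 0.002], [0, 0, 0.004], [0, 0, 0.006], [0, 0, 0.008], [0, 0, 0.01], [0, 0, 0.012], [0, 0, 0.014], [0, 0, 0.017], [0, 0, 0.017], [0, 0, 0.017]], "rotation": [[0, 0, -8], [0, 0, -16], [0, 0, -24], [0, 0, -32], [0, 0, -40], [0, 0, -48], [0, 0, -56], [0, 0, -64], [0, 0, -65.5], [0, 0, -65.5]]}}

```text
time: 47.7
tool_pos: [421.7, 77.5, 150.3]
tcp_rot: [180.0, -0.0, -175.0]
ft_force: [-0.2, 0.4, 0.1]
finger_gap: 40.0
grip_force: 0.0
```

Run:
```python
from m import *
plan(422.3,78,108,185.3)
```

```text
lin [-0.0007, 0.0004, 0.0423] rot [0.01, -0.01, -0.3] | at [421.7  77.5 150.3] [ 1.7999e+02 -1.0000e-02 -1.7500e+02] j6 -91.5 gap 40.0 t 47.7
```

Emit:
{"method": "servo_tool", "body": {"fingers": [0.04, 0.04, 0.04, 0.04, 0.04], "linear": [[-0.0007, 0.0004, 0.02], [-0.0007, 0.0004, 0.035], [-0.0007, 0.0004, 0.042], [-0.0007, 0.0004, 0.042], [-0.0007, 0.0004, 0.042]], "rotation": [[0, 0, 0], [0, 0, 0], [0, 0, 0], [0, 0, 0], [0, 0, 0]]}}

```text
time: 48.2
tool_pos: [422.7, 77.3, 108.8]
tcp_rot: [-180.0, 0.0, -175.0]
ft_force: [1.2, -0.6, 0.0]
finger_gap: 40.2
grip_force: 0.0
```

Emit:
{"method": "servo_tool", "body": {"fingers": [0.02, 0.01, 0.003, 0.003, 0.003, 0.003, 0.003], "force": 50, "linear": [[0, 0, 0], [0, 0, 0], [0, 0, 0], [0, 0, 0], [0, 0, 0], [0, 0, 0], [0, 0, 0]], "rotation": [[0, 0, 0], [0, 0, 0], [0, 0, 0], [0, 0, 0], [0, 0, 0], [0, 0, 0], [0, 0, 0]]}}

```text
time: 48.9
tool_pos: [423.3, 75.9, 109.5]
tcp_rot: [-179.9, 0.1, -175.0]
ft_force: [-0.7, -8.3, 5.0]
finger_gap: 12.1
grip_force: 50.0
```

Run:
```python
from m import *
s=r.sense();print(s['wrist_torque'],s['ft_force'])
plan(422.3,78,108,185.3)
```

```text
[-1.13319725  0.22656032  0.0816615 ] [-0.73707189 -8.32099486  5.00785223]
lin [0.0008, 0.0022, 0.0015] rot [-0.14, 0.09, -0.27] | at [423.3  75.9 109.5] [-1.7986e+02  9.0000e-02 -1.7497e+02] j6 -91.5 gap 12.1 t 48.9
```

Emit:
{"method": "servo_tool", "body": {"fingers": [0.003, 0.003, 0.003, 0.003, 0.003, 0.003, 0.003, 0.003, 0.003, 0.003], "linear": [[0, -0.0015, 0.0005], [0, -0.0015, 0.0005], [0, -0.0015, 0.001], [0, -0.0015, 0.001], [0, -0.0015, 0.0015], [0, -0.0015, 0.0015], [0, -0.0015, 0.002], [0, -0.0015, 0.002], [0, -0.0015, 0.002], [0, -0.0015, 0.002]], "rotation": [[0, 0, 4], [0, 0, 12], [0, 0, 20], [0, 0, 28], [0, 0, 36], [0, 0, 44], [0, 0, 52], [0, 0, 60], [0, 0, 63], [0, 0, 63]]}}

```text
time: 49.9
tool_pos: [424.6, 77.9, 107.5]
tcp_rot: [179.6, -0.1, 121.9]
ft_force: [7.1, 11.9, -4.9]
finger_gap: 12.0
grip_force: 49.1
```

Run:
```python
from m import *
s=r.sense();print(s['wrist_torque'],s['ft_force'],s['tool_pos'],s['tcp_rot'])
```

```text
[ 2.28765848 -1.36024515 -0.05380849] [ 7.08554303 11.89892918 -4.92760155] [424.6002762   77.92803113 107.5372131 ] [ 1.79607837e+02 -6.93913061e-02  1.21943190e+02]
```

Emit:
{"method": "servo_tool", "body": {"fingers": [0.02, 0.04, 0.04, 0.04, 0.04, 0.04, 0.04], "linear": [[0, 0, 0], [0, 0, 0], [0, 0, 0], [0, 0, -0.015], [0, 0, -0.03], [0, 0, -0.045], [0, 0, -0.045]], "rotation": [[0, 0, 0], [0, 0, 0], [0, 0, 0], [0, 0, 0], [0, 0, 0], [0, 0, 0], [0, 0, 0]]}}

```text
time: 50.6
tool_pos: [424.1, 75.5, 153.5]
tcp_rot: [179.8, 0.1, 122.0]
ft_force: [1.2, 0.4, 1.1]
finger_gap: 40.1
grip_force: 0.0
```

Run:
```python
from m import *
plan(625,173,150,48)
```

```text
lin [-0.024, 0.222, 0.0043] rot [0.24, -0.02, 74.05] | at [424.1  75.5 153.5] [1.7981e+02 1.2000e-01 1.2205e+02] j6 -28.8 gap 40.1 t 50.6
```

Emit:
{"method": "servo_tool", "body": {"fingers": [0.04, 0.04, 0.04, 0.04, 0.04, 0.04, 0.04, 0.04, 0.04, 0.04], "linear": [[-0.003, 0.025, 0], [-0.006, 0.05, 0], [-0.009, 0.075, 0], [-0.011, 0.1, 0], [-0.014, 0.125, 0], [-0.016, 0.15, 0], [-0.019, 0.175, 0], [-0.022, 0.2, 0], [-0.024, 0.222, 0], [-0.024, 0.222, 0]], "rotation": [[0, 0, 8], [0, 0, 16], [0, 0, 24], [0, 0, 32], [0, 0, 40], [0, 0, 48], [0, 0, 56], [0, 0, 64], [0, 0, 72], [0, 0, 74]]}}

```text
time: 51.6
tool_pos: [624.8, 173.9, 149.6]
tcp_rot: [-180.0, 0.0, 47.8]
ft_force: [-0.7, 0.4, 0.2]
finger_gap: 40.1
grip_force: 0.0
```

Emit:
{"method": "servo_tool", "body": {"fingers": [0.04, 0.04, 0.04], "linear": [[0, 0, 0], [0, 0, 0], [0, 0, 0]], "rotation": [[0, 0, 0], [0, 0, 0], [0, 0, 0]]}}

```text
time: 51.9
tool_pos: [623.0, 172.9, 150.8]
tcp_rot: [-180.0, 0.0, 48.1]
ft_force: [-0.4, -0.2, 0.8]
finger_gap: 40.1
grip_force: 0.0
```

Run:
```python
from m import *
plan(625,173,108,48)
```

```text
lin [0.0015, 0.0014, 0.0428] rot [-0.02, 0.03, 0.11] | at [623.  172.9 150.8] [-1.7998e+02  3.0000e-02  4.8110e+01] j6 52.9 gap 40.1 t 51.9
```

Emit:
{"method": "servo_tool", "body": {"fingers": [0.04, 0.04, 0.04, 0.04, 0.04], "linear": [[0.0015, 0.0014, 0.02], [0.0015, 0.0014, 0.035], [0.0015, 0.0014, 0.042], [0.0015, 0.0014, 0.042], [0.0015, 0.0014, 0.042]], "rotation": [[0, 0, 0], [0, 0, 0], [0, 0, 0], [0, 0, 0], [0, 0, 0]]}}

```text
time: 52.4
tool_pos: [625.5, 173.3, 109.5]
tcp_rot: [-180.0, 0.0, 48.1]
ft_force: [0.1, -0.8, 0.5]
finger_gap: 40.1
grip_force: 0.0
```

Emit:
{"method": "servo_tool", "body": {"fingers": [0.02, 0.01, 0.003, 0.003, 0.003, 0.003, 0.003], "force": 50, "linear": [[0, 0, 0], [0, 0, 0], [0, 0, 0], [0, 0, 0], [0, 0, 0], [0, 0, 0], [0, 0, 0]], "rotation": [[0, 0, 0], [0, 0, 0], [0, 0, 0], [0, 0, 0], [0, 0, 0], [0, 0, 0], [0, 0, 0]]}}

```text
time: 53.1
tool_pos: [626.1, 173.6, 110.4]
tcp_rot: [180.0, -0.1, 48.1]
ft_force: [-1.1, 1.0, 6.4]
finger_gap: 12.1
grip_force: 50.5
```

Run:
```python
from m import *
s=r.sense();print(s['wrist_torque'],s['ft_force'],s['tool_pos'],s['tcp_rot'])
```

```text
[0.06265025 0.29855914 0.06774708] [-1.14651448  0.98452576  6.39106148] [626.0902915  173.58586235 110.38156369] [ 1.79954479e+02 -7.73458328e-02  4.80680620e+01]
```

Well centred. Turn nut2 by 63°.

Emit:
{"method": "servo_tool", "body": {"fingers": [0.003, 0.003, 0.003, 0.003, 0.003, 0.003, 0.003, 0.003, 0.003, 0.003], "linear": [[0, 0, 0.0005], [0, 0, 0.001], [0, 0, 0.0015], [0, 0, 0.002], [0, 0, 0.002], [0, 0, 0.0025], [0, 0, 0.0025], [0, 0, 0.003], [0, 0, 0.003], [0, 0, 0.003]], "rotation": [[0, 0, 4], [0, 0, 12], [0, 0, 20], [0, 0, 28], [0, 0, 36], [0, 0, 44], [0, 0, 52], [0, 0, 60], [0, 0, 63], [0, 0, 63]]}}

```text
time: 54.1
tool_pos: [626.3, 173.0, 108.2]
tcp_rot: [-180.0, -0.1, -15.1]
ft_force: [-4.2, -2.8, 11.3]
finger_gap: 11.8
grip_force: 51.3
```

Emit:
{"method": "servo_tool", "body": {"fingers": [0.02, 0.04, 0.04, 0.04, 0.04, 0.04, 0.04], "linear": [[0, 0, 0], [0, 0, 0], [0, 0, 0], [0, 0, -0.015], [0, 0, -0.03], [0, 0, -0.045], [0, 0, -0.045]], "rotation": [[0, 0, 0], [0, 0, 0], [0, 0, 0], [0, 0, 0], [0, 0, 0], [0, 0, 0], [0, 0, 0]]}}

```text
time: 54.8
tool_pos: [627.9, 173.8, 156.1]
tcp_rot: [-179.8, -0.3, -14.9]
ft_force: [1.7, -0.5, 0.4]
finger_gap: 39.9
grip_force: 0.0
```

Run:
```python
from m import *
plan(424.5,172,150,147)
```

```text
lin [-0.1961, 0.0542, 0.0047] rot [0.45, -0.32, -161.93] | at [627.9 173.8 156.1] [-179.83   -0.35  -14.94] j6 115.9 gap 39.9 t 54.8
```

Emit:
{"method": "servo_tool", "body": {"fingers": [0.04, 0.04, 0.04, 0.04, 0.04, 0.04, 0.04, 0.04, 0.04, 0.04], "linear": [[-0.02, 0.005, 0], [-0.04, 0.011, 0], [-0.06, 0.016, 0], [-0.08, 0.022, 0], [-0.1, 0.027, 0], [-0.12, 0.033, 0], [-0.14, 0.038, 0], [-0.16, 0.044, 0], [-0.18, 0.049, 0.003], [-0.196, 0.054, 0.004]], "rotation": [[0, 0, -8.2], [0, 0, -16.4], [0, 0, -24.6], [0, 0, -32.8], [0, 0, -41], [0, 0, -49.2], [0, 0, -57.4], [0, 0, -65.6], [0, 0, -73.8], [0, 0, -82]]}}

```text
time: 55.8
tool_pos: [421.2, 171.7, 147.2]
tcp_rot: [180.0, -0.0, 67.4]
ft_force: [0.0, -0.5, 0.2]
finger_gap: 40.0
grip_force: 0.0
```

Emit:
{"method": "servo_tool", "body": {"fingers": [0.04, 0.04, 0.04, 0.04, 0.04, 0.04, 0.04, 0.04, 0.04, 0.04], "linear": [[0, 0, 0], [0, 0, 0], [0, 0, 0], [0, 0, 0], [0, 0, 0], [0, 0, 0], [0, 0, 0], [0, 0, 0], [0, 0, 0], [0, 0, 0]], "rotation": [[0, 0, -8], [0, 0, -16], [0, 0, -24], [0, 0, -32], [0, 0, -40], [0, 0, -48], [0, 0, -56], [0, 0, -64], [0, 0, -72], [0, 0, -80]]}}

```text
time: 56.8
tool_pos: [422.3, 171.7, 147.5]
tcp_rot: [180.0, 0.0, 147.4]
ft_force: [0.2, -0.1, -0.4]
finger_gap: 39.8
grip_force: 0.0
```

Emit:
{"method": "servo_tool", "body": {"fingers": [0.04, 0.04], "linear": [[0, 0, 0], [0, 0, 0]], "rotation": [[0, 0, 0], [0, 0, 0]]}}

```text
time: 57.0
tool_pos: [422.3, 171.7, 147.5]
tcp_rot: [180.0, 0.0, 146.8]
ft_force: [-0.3, 0.0, -0.0]
finger_gap: 40.1
grip_force: 0.0
```

Run:
```python
from m import *
plan(424.5,172,108,147)
```

```text
lin [-0.0017, 0.0015, 0.0395] rot [0.02, 0.01, -0.18] | at [422.3 171.7 147.5] [1.7998e+02 1.0000e-02 1.4682e+02] j6 -41.1 gap 40.1 t 57.0
```

Emit:
{"method": "servo_tool", "body": {"fingers": [0.04, 0.04, 0.04, 0.04, 0.04], "linear": [[-0.0017, 0.0015, 0.02], [-0.0017, 0.0015, 0.035], [-0.0017, 0.0015, 0.039], [-0.0017, 0.0015, 0.039], [-0.0017, 0.0015, 0.039]], "rotation": [[0, 0, 0], [0, 0, 0], [0, 0, 0], [0, 0, 0], [0, 0, 0]]}}

```text
time: 57.5
tool_pos: [424.9, 172.1, 109.0]
tcp_rot: [180.0, 0.0, 147.0]
ft_force: [1.0, 0.4, 0.3]
finger_gap: 40.4
grip_force: 0.0
```

Emit:
{"method": "servo_tool", "body": {"fingers": [0.02, 0.01, 0.003, 0.003, 0.003, 0.003, 0.003], "force": 50, "linear": [[0, 0, 0], [0, 0, 0], [0, 0, 0], [0, 0, 0], [0, 0, 0], [0, 0, 0], [0, 0, 0]], "rotation": [[0, 0, 0], [0, 0, 0], [0, 0, 0], [0, 0, 0], [0, 0, 0], [0, 0, 0], [0, 0, 0]]}}

```text
time: 58.2
tool_pos: [425.1, 172.1, 109.2]
tcp_rot: [179.9, 0.1, 147.1]
ft_force: [-2.1, -0.7, 7.1]
finger_gap: 11.9
grip_force: 50.4
```

Run:
```python
from m import *
s=r.sense();print(s['wrist_torque'],s['ft_force'],s['tool_pos'],s['tcp_rot'])
```

```text
[-0.15111341  0.26761249 -0.00440895] [-2.05336367 -0.73535378  7.07497508] [425.07003934 172.14854178 109.20806719] [1.79941692e+02 5.53342062e-02 1.47050956e+02]
```

Emit:
{"method": "servo_tool", "body": {"fingers": [0.003, 0.003, 0.003, 0.003, 0.003, 0.003, 0.003, 0.003, 0.003, 0.003], "linear": [[0, 0, 0.0005], [0, 0, 0.001], [0, 0, 0.0015], [0, 0, 0.002], [0, 0, 0.002], [0, 0, 0.0025], [0, 0, 0.0025], [0, 0, 0.003], [0, 0, 0.003], [0, 0, 0.003]], "rotation": [[0, 0, 4], [0, 0, 12], [0, 0, 20], [0, 0, 28], [0, 0, 36], [0, 0, 44], [0, 0, 52], [0, 0, 60], [0, 0, 63], [0, 0, 63]]}}

```text
time: 59.2
tool_pos: [425.7, 172.4, 106.9]
tcp_rot: [179.8, -0.1, 83.9]
ft_force: [-0.9, -1.2, 10.6]
finger_gap: 12.2
grip_force: 51.1
```

Emit:
{"method": "servo_tool", "body": {"fingers": [0.02, 0.04, 0.04, 0.04, 0.04, 0.04, 0.04], "linear": [[0, 0, 0], [0, 0, 0], [0, 0, 0], [0, 0, -0.015], [0, 0, -0.03], [0, 0, -0.045], [0, 0, -0.045]], "rotation": [[0, 0, 0], [0, 0, 0], [0, 0, 0], [0, 0, 0], [0, 0, 0], [0, 0, 0], [0, 0, 0]]}}

```text
time: 59.9
tool_pos: [425.7, 172.4, 152.2]
tcp_rot: [179.8, -0.1, 84.1]
ft_force: [-0.8, 0.8, -0.0]
finger_gap: 40.1
grip_force: 0.0
```

Run:
```python
from m import *
plan(626.3,77.5,150,179.5)
```

```text
lin [-0.0736, 0.2093, 0.0028] rot [0.2, 0.1, -95.43] | at [425.7 172.4 152.2] [ 1.7982e+02 -7.0000e-02  8.4070e+01] j6 21.6 gap 40.1 t 59.9
```

Emit:
{"method": "servo_tool", "body": {"fingers": [0.04, 0.04, 0.04, 0.04, 0.04, 0.04, 0.04, 0.04, 0.04, 0.04], "linear": [[-0.007, 0.021, 0], [-0.015, 0.042, 0], [-0.022, 0.063, 0], [-0.029, 0.084, 0], [-0.037, 0.105, 0], [-0.044, 0.126, 0], [-0.052, 0.147, 0], [-0.059, 0.168, 0], [-0.066, 0.189, 0.001], [-0.0736, 0.2093, 0.003]], "rotation": [[0, 0, -8], [0, 0, -16], [0, 0, -24], [0, 0, -32], [0, 0, -40], [0, 0, -48], [0, 0, -56], [0, 0, -64], [0, 0, -72], [0, 0, -80]]}}

```text
time: 60.9
tool_pos: [625.4, 76.7, 145.7]
tcp_rot: [-180.0, -0.1, 164.4]
ft_force: [0.1, 0.6, 1.0]
finger_gap: 39.9
grip_force: 0.0
```

Emit:
{"method": "servo_tool", "body": {"fingers": [0.04, 0.04, 0.04, 0.04, 0.04], "linear": [[0, 0, 0], [0, 0, 0], [0, 0, 0], [0, 0, 0], [0, 0, 0]], "rotation": [[0, 0, -8], [0, 0, -15.5], [0, 0, -15.5], [0, 0, -15.5], [0, 0, -15.5]]}}

```text
time: 61.4
tool_pos: [624.7, 77.3, 146.8]
tcp_rot: [-180.0, -0.0, 179.4]
ft_force: [-0.6, -0.5, 1.1]
finger_gap: 40.0
grip_force: 0.0
```

Run:
```python
from m import *
plan(626.3,77.5,108,179.5)
```

```text
lin [-0.0016, 0.0003, 0.0388] rot [-0.0, -0.03, -0.1] | at [624.7  77.3 146.8] [-1.800e+02 -3.000e-02  1.794e+02] j6 -87.0 gap 40.0 t 61.4
```

Emit:
{"method": "servo_tool", "body": {"fingers": [0.04, 0.04, 0.04, 0.04, 0.04], "linear": [[-0.0016, 0, 0.02], [-0.0016, 0, 0.035], [-0.0016, 0, 0.039], [-0.0016, 0, 0.039], [-0.0016, 0, 0.039]], "rotation": [[0, 0, 0], [0, 0, 0], [0, 0, 0], [0, 0, 0], [0, 0, 0]]}}

```text
time: 61.9
tool_pos: [626.8, 77.2, 108.7]
tcp_rot: [180.0, 0.0, 179.5]
ft_force: [-0.7, -0.1, -0.2]
finger_gap: 40.2
grip_force: 0.0
```

Emit:
{"method": "servo_tool", "body": {"fingers": [0.02, 0.01, 0.003, 0.003, 0.003, 0.003, 0.003], "force": 50, "linear": [[0, 0, 0], [0, 0, 0], [0, 0, 0], [0, 0, 0], [0, 0, 0], [0, 0, 0], [0, 0, 0]], "rotation": [[0, 0, 0], [0, 0, 0], [0, 0, 0], [0, 0, 0], [0, 0, 0], [0, 0, 0], [0, 0, 0]]}}

```text
time: 62.6
tool_pos: [627.3, 77.1, 109.3]
tcp_rot: [180.0, 0.1, 179.6]
ft_force: [-1.3, -0.9, 5.9]
finger_gap: 12.1
grip_force: 50.6
```

Emit:
{"method": "servo_tool", "body": {"fingers": [0.003, 0.003, 0.003, 0.003, 0.003, 0.003, 0.003, 0.003, 0.003, 0.003], "linear": [[0, 0, 0.0005], [0, 0, 0.001], [0, 0, 0.0015], [0, 0, 0.002], [0, 0, 0.002], [0, 0, 0.0025], [0, 0, 0.0025], [0, 0, 0.003], [0, 0, 0.003], [0, 0, 0.003]], "rotation": [[0, 0, 4], [0, 0, 12], [0, 0, 20], [0, 0, 28], [0, 0, 36], [0, 0, 44], [0, 0, 52], [0, 0, 60], [0, 0, 63], [0, 0, 63]]}}

```text
time: 63.6
tool_pos: [626.9, 76.4, 107.0]
tcp_rot: [180.0, 0.1, 116.4]
ft_force: [-6.1, -3.7, 12.8]
finger_gap: 11.9
grip_force: 51.8
```

Emit:
{"method": "servo_tool", "body": {"fingers": [0.02, 0.04, 0.04, 0.04, 0.04, 0.04, 0.04], "linear": [[0, 0, 0], [0, 0, 0], [0, 0, 0], [0, 0, -0.015], [0, 0, -0.03], [0, 0, -0.045], [0, 0, -0.045]], "rotation": [[0, 0, 0], [0, 0, 0], [0, 0, 0], [0, 0, 0], [0, 0, 0], [0, 0, 0], [0, 0, 0]]}}

```text
time: 64.3
tool_pos: [629.0, 77.3, 154.9]
tcp_rot: [179.7, 0.2, 116.6]
ft_force: [0.9, -0.4, 0.8]
finger_gap: 40.1
grip_force: 0.0
```

Run:
```python
from m import *
plan(425,76.5,150,122)
s=r.snapshot('top')
pca(s,(165,160,220,256),lambda H,S,V:(V<85)&(S<140),15,200,110)
```

```text
lin [0.0906, -0.1829, 0.0036] rot [0.34, 0.17, -5.44] | at [629.   77.3 154.9] [1.7965e+02 1.5000e-01 1.1656e+02] j6 -24.2 gap 40.1 t 64.3
[613.  174.1] yaw 162.6 len [12.2 37.6]
```

Emit:
{"method": "servo_tool", "body": {"fingers": [0.04, 0.04, 0.04, 0.04, 0.04, 0.04, 0.04, 0.04], "linear": [[0.015, -0.03, 0], [0.03, -0.06, 0], [0.045, -0.09, 0], [0.06, -0.12, 0], [0.075, -0.15, 0], [0.0906, -0.1829, 0.003], [0.0906, -0.1829, 0.003], [0.0906, -0.1829, 0.003]], "rotation": [[0, 0, -5.4], [0, 0, -5.4], [0, 0, -5.4], [0, 0, -5.4], [0, 0, -5.4], [0, 0, -5.4], [0, 0, -5.4], [0, 0, -5.4]]}}

```text
time: 65.15
tool_pos: [422.1, 76.4, 147.1]
tcp_rot: [180.0, 0.0, 122.0]
ft_force: [-0.4, 0.1, -0.2]
finger_gap: 40.1
grip_force: 0.0
```

Run:
```python
from m import *
plan(425,76.3,105.5,122)
```

```text
lin [-0.0016, 0.0024, 0.0416] rot [0.03, 0.02, -0.03] | at [422.1  76.4 147.1] [1.7997e+02 2.0000e-02 1.2197e+02] j6 -28.6 gap 40.1 t 65.2
```

Emit:
{"method": "servo_tool", "body": {"fingers": [0.04, 0.04, 0.04, 0.04, 0.04], "linear": [[-0.0016, 0.0024, 0.02], [-0.0016, 0.0024, 0.035], [-0.0016, 0.0024, 0.041], [-0.0016, 0.0024, 0.041], [-0.0016, 0.0024, 0.041]], "rotation": [[0, 0, 0], [0, 0, 0], [0, 0, 0], [0, 0, 0], [0, 0, 0]]}}

```text
time: 65.65
tool_pos: [426.2, 76.3, 106.9]
tcp_rot: [180.0, 0.0, 122.0]
ft_force: [-0.2, 1.3, 1.4]
finger_gap: 39.8
grip_force: 0.0
```

Emit:
{"method": "servo_tool", "body": {"fingers": [0.02, 0.01, 0.003, 0.003, 0.003, 0.003, 0.003], "force": 60, "linear": [[0, 0, 0], [0, 0, 0], [0, 0, 0], [0, 0, 0], [0, 0, 0], [0, 0, 0], [0, 0, 0]], "rotation": [[0, 0, 0], [0, 0, 0], [0, 0, 0], [0, 0, 0], [0, 0, 0], [0, 0, 0], [0, 0, 0]]}}

```text
time: 66.35
tool_pos: [426.0, 76.3, 107.2]
tcp_rot: [179.9, 0.0, 122.0]
ft_force: [-2.2, -0.6, 6.3]
finger_gap: 11.5
grip_force: 60.7
```

Emit:
{"method": "servo_tool", "body": {"fingers": [0.003, 0.003, 0.003, 0.003, 0.003, 0.003, 0.003, 0.003, 0.003, 0.003], "linear": [[0, 0, 0.0005], [0, 0, 0.001], [0, 0, 0.0015], [0, 0, 0.002], [0, 0, 0.002], [0, 0, 0.0025], [0, 0, 0.0025], [0, 0, 0.003], [0, 0, 0.003], [0, 0, 0.003]], "rotation": [[0, 0, 4], [0, 0, 12], [0, 0, 20], [0, 0, 28], [0, 0, 36], [0, 0, 44], [0, 0, 52], [0, 0, 60], [0, 0, 62], [0, 0, 62]]}}

```text
time: 67.35
tool_pos: [426.6, 76.3, 105.1]
tcp_rot: [179.9, -0.1, 59.9]
ft_force: [-3.9, -1.8, 11.5]
finger_gap: 11.8
grip_force: 61.6
```

Run:
```python
from m import *
s=r.sense();print(s['wrist_torque'],s['ft_force'],s['tool_pos'],s['tcp_rot'])
```

```text
[-0.11744362  0.44835156 -0.03730715] [-3.91170026 -1.83045542 11.54960039] [426.59744942  76.27136333 105.05022877] [ 1.79861790e+02 -7.33662439e-02  5.98864565e+01]
```

Now advance gently to the stop.

Emit:
{"method": "servo_tool", "body": {"fingers": [0.003, 0.003, 0.003], "linear": [[0, 0, 0.0003], [0, 0, 0.0003], [0, 0, 0.0003]], "rotation": [[0, 0, 4], [0, 0, 8], [0, 0, 8]]}}

```text
time: 67.65
tool_pos: [426.7, 76.2, 104.8]
tcp_rot: [179.9, -0.1, 51.8]
ft_force: [-2.2, -1.0, 11.7]
finger_gap: 11.8
grip_force: 61.6
```

Emit:
{"method": "servo_tool", "body": {"fingers": [0.003, 0.003, 0.003], "linear": [[0, 0, 0.0003], [0, 0, 0.0003], [0, 0, 0.0003]], "rotation": [[0, 0, 4], [0, 0, 7], [0, 0, 7]]}}

```text
time: 67.95
tool_pos: [426.7, 76.2, 104.6]
tcp_rot: [179.9, -0.1, 44.9]
ft_force: [-2.7, -0.4, 12.1]
finger_gap: 12.2
grip_force: 65.4
```

Run:
```python
from m import *
s=r.sense();print(s['wrist_torque'],s['ft_force'],s['tool_pos'],s['tcp_rot'])
```

```text
[-0.3211931   0.58637584  1.14279089] [-2.67768505 -0.37176959 12.09399483] [426.69681344  76.18457989 104.62852656] [ 1.79855394e+02 -9.56307272e-02  4.49465960e+01]
```

Emit:
{"method": "servo_tool", "body": {"fingers": [0.003, 0.003, 0.003], "linear": [[0, 0, 0], [0, 0, 0], [0, 0, 0]], "rotation": [[0, 0, 2], [0, 0, 3], [0, 0, 3]]}}

```text
time: 68.25
tool_pos: [426.7, 76.2, 104.6]
tcp_rot: [179.8, -0.1, 42.1]
ft_force: [-3.4, -1.8, 12.4]
finger_gap: 11.8
grip_force: 78.8
```

Run:
```python
from m import *
s=r.sense();print(s['wrist_torque'],s['ft_force'],s['tcp_rot'])
```

```text
[-0.31615732  0.54163636  1.81012257] [-3.3734725  -1.75044809 12.43070207] [ 1.79844916e+02 -9.50974024e-02  4.20755176e+01]
```

Emit:
{"method": "servo_tool", "body": {"fingers": [0.02, 0.04, 0.04, 0.04, 0.04, 0.04, 0.04], "linear": [[0, 0, 0], [0, 0, 0], [0, 0, 0], [0, 0, -0.015], [0, 0, -0.03], [0, 0, -0.045], [0, 0, -0.045]], "rotation": [[0, 0, -3], [0, 0, -3], [0, 0, -3], [0, 0, -3], [0, 0, -3], [0, 0, -3], [0, 0, -3]]}}

```text
time: 68.95
tool_pos: [426.8, 76.4, 149.7]
tcp_rot: [179.9, -0.2, 44.9]
ft_force: [0.2, -0.1, 0.5]
finger_gap: 39.9
grip_force: 0.0
```

Run:
```python
from m import *
plan(626.2,173.3,150,165)
```

```text
lin [0.2097, 0.0721, 0.0004] rot [0.24, 0.05, -120.1] | at [426.8  76.4 149.7] [ 1.7986e+02 -1.6000e-01  4.4900e+01] j6 48.5 gap 39.9 t 69.0
```

Emit:
{"method": "servo_tool", "body": {"fingers": [0.04, 0.04, 0.04, 0.04, 0.04, 0.04, 0.04, 0.04, 0.04, 0.04], "linear": [[0.021, 0.007, -0.005], [0.042, 0.014, -0.005], [0.063, 0.022, -0.005], [0.084, 0.029, -0.005], [0.105, 0.036, -0.005], [0.126, 0.043, -0.005], [0.147, 0.05, -0.005], [0.168, 0.058, -0.005], [0.189, 0.065, -0.002], [0.2097, 0.0721, 0]], "rotation": [[0, 0, -8], [0, 0, -16], [0, 0, -24], [0, 0, -32], [0, 0, -40], [0, 0, -48], [0, 0, -56], [0, 0, -64], [0, 0, -72], [0, 0, -80]]}}

```text
time: 69.95
tool_pos: [625.0, 173.8, 145.9]
tcp_rot: [-179.9, -0.0, 125.2]
ft_force: [0.2, 0.0, 0.6]
finger_gap: 40.1
grip_force: 0.0
```

Emit:
{"method": "servo_tool", "body": {"fingers": [0.04, 0.04, 0.04, 0.04, 0.04, 0.04, 0.04], "linear": [[0, 0, 0], [0, 0, 0], [0, 0, 0], [0, 0, 0], [0, 0, 0], [0, 0, 0], [0, 0, 0]], "rotation": [[0, 0, -8], [0, 0, -16], [0, 0, -24], [0, 0, -32], [0, 0, -40], [0, 0, -40], [0, 0, -40]]}}

```text
time: 70.65
tool_pos: [624.3, 173.4, 146.6]
tcp_rot: [-180.0, -0.1, 164.7]
ft_force: [0.3, 0.3, 0.2]
finger_gap: 40.0
grip_force: 0.0
```

Run:
```python
from m import *
plan(626.2,173.3,105.5,165)
```

```text
lin [-0.0019, 0.0005, 0.0411] rot [-0.03, -0.06, -0.31] | at [624.3 173.4 146.6] [-1.7997e+02 -6.0000e-02  1.6469e+02] j6 -63.7 gap 40.0 t 70.7
```

Emit:
{"method": "servo_tool", "body": {"fingers": [0.04, 0.04, 0.04, 0.04, 0.04], "linear": [[-0.0015, 0.0005, 0.02], [-0.0015, 0.0005, 0.035], [-0.0015, 0.0005, 0.041], [-0.0015, 0.0005, 0.041], [-0.0015, 0.0005, 0.041]], "rotation": [[0, 0, 0], [0, 0, 0], [0, 0, 0], [0, 0, 0], [0, 0, 0]]}}

```text
time: 71.15
tool_pos: [626.4, 173.6, 106.8]
tcp_rot: [-180.0, -0.0, 164.9]
ft_force: [0.2, 0.5, 1.4]
finger_gap: 39.8
grip_force: 0.0
```

Emit:
{"method": "servo_tool", "body": {"fingers": [0.02, 0.01, 0.003, 0.003, 0.003, 0.003, 0.003], "force": 60, "linear": [[0, 0, 0], [0, 0, 0], [0, 0, 0], [0, 0, 0], [0, 0, 0], [0, 0, 0], [0, 0, 0]], "rotation": [[0, 0, 0], [0, 0, 0], [0, 0, 0], [0, 0, 0], [0, 0, 0], [0, 0, 0], [0, 0, 0]]}}

```text
time: 71.85
tool_pos: [626.8, 173.1, 108.0]
tcp_rot: [-180.0, 0.1, 164.9]
ft_force: [-3.1, -3.4, 6.1]
finger_gap: 11.7
grip_force: 60.8
```

Emit:
{"method": "servo_tool", "body": {"fingers": [0.003, 0.003, 0.003, 0.003, 0.003, 0.003, 0.003, 0.003, 0.003, 0.003], "linear": [[0, 0, 0.0005], [0, 0, 0.001], [0, 0, 0.0015], [0, 0, 0.002], [0, 0, 0.002], [0, 0, 0.0025], [0, 0, 0.0025], [0, 0, 0.003], [0, 0, 0.003], [0, 0, 0.003]], "rotation": [[0, 0, 4], [0, 0, 12], [0, 0, 20], [0, 0, 28], [0, 0, 36], [0, 0, 44], [0, 0, 52], [0, 0, 60], [0, 0, 62], [0, 0, 62]]}}

```text
time: 72.85
tool_pos: [626.2, 172.3, 105.7]
tcp_rot: [-180.0, 0.1, 102.8]
ft_force: [-10.3, -8.5, 14.5]
finger_gap: 11.9
grip_force: 62.1
```

Emit:
{"method": "servo_tool", "body": {"fingers": [0.003, 0.003, 0.003], "linear": [[0, 0, 0.0003], [0, 0, 0.0003], [0, 0, 0.0003]], "rotation": [[0, 0, 4], [0, 0, 8], [0, 0, 8]]}}

```text
time: 73.15
tool_pos: [626.1, 172.2, 105.4]
tcp_rot: [-180.0, 0.1, 94.8]
ft_force: [-10.6, -9.6, 15.3]
finger_gap: 11.8
grip_force: 62.2
```

Run:
```python
from m import *
s=r.sense();print(s['wrist_torque'],s['ft_force'],s['tool_pos'],s['tcp_rot'])
```

```text
[-1.40808775  1.68114147 -0.06448098] [-10.55808071  -9.56963225  15.30733801] [626.08019271 172.18502592 105.40721305] [-1.79953164e+02  1.11649950e-01  9.47841207e+01]
```

Emit:
{"method": "servo_tool", "body": {"fingers": [0.003, 0.003, 0.003], "linear": [[0, 0, 0.0003], [0, 0, 0.0003], [0, 0, 0.0003]], "rotation": [[0, 0, 4], [0, 0, 7], [0, 0, 7]]}}

```text
time: 73.45
tool_pos: [626.0, 172.2, 105.2]
tcp_rot: [-180.0, 0.1, 87.8]
ft_force: [-11.0, -8.9, 15.7]
finger_gap: 11.7
grip_force: 62.3
```

Run:
```python
from m import *
s=r.sense();print(s['wrist_torque'],s['tcp_rot'])
```

```text
[-1.40170809  1.90720087 -0.02796458] [-1.79954363e+02  1.21093560e-01  8.78253870e+01]
```

Emit:
{"method": "servo_tool", "body": {"fingers": [0.003, 0.003, 0.003], "linear": [[0, 0, 0], [0, 0, 0], [0, 0, 0]], "rotation": [[0, 0, 2], [0, 0, 4], [0, 0, 4]]}}

```text
time: 73.75
tool_pos: [625.9, 172.2, 105.1]
tcp_rot: [-180.0, 0.1, 83.9]
ft_force: [-12.3, -9.3, 16.3]
finger_gap: 11.9
grip_force: 62.3
```

Run:
```python
from m import *
s=r.sense();print(s['wrist_torque'],s['tcp_rot'])
```

```text
[-1.41850574  1.89615323  0.08727876] [-1.79954047e+02  1.29850493e-01  8.38690666e+01]
```

Emit:
{"method": "servo_tool", "body": {"fingers": [0.003, 0.003, 0.003], "linear": [[0, 0, 0.0002], [0, 0, 0.0002], [0, 0, 0.0002]], "rotation": [[0, 0, 3], [0, 0, 5], [0, 0, 5]]}}

```text
time: 74.05
tool_pos: [625.8, 172.2, 105.1]
tcp_rot: [-180.0, 0.2, 79.0]
ft_force: [-12.1, -9.1, 18.2]
finger_gap: 11.6
grip_force: 68.0
```

Run:
```python
from m import *
s=r.sense();print(s['wrist_torque'],s['tcp_rot'])
```

```text
[-1.53429726  2.07387257  1.24064547] [-1.79967696e+02  1.59367973e-01  7.89573284e+01]
```

Emit:
{"method": "servo_tool", "body": {"fingers": [0.003, 0.003, 0.003], "linear": [[0, 0, 0], [0, 0, 0], [0, 0, 0]], "rotation": [[0, 0, 2], [0, 0, 4], [0, 0, 4]]}}

```text
time: 74.35
tool_pos: [625.8, 172.2, 105.1]
tcp_rot: [-180.0, 0.2, 75.0]
ft_force: [-13.2, -10.1, 17.7]
finger_gap: 12.0
grip_force: 88.0
```

Run:
```python
from m import *
s=r.sense();print(s['wrist_torque'],s['tcp_rot'])
```

```text
[-1.61951663  2.10074616  2.09848612] [-1.79985152e+02  1.78505971e-01  7.50270484e+01]
```

Emit:
{"method": "servo_tool", "body": {"fingers": [0.02, 0.04, 0.04, 0.04, 0.04, 0.04, 0.04], "linear": [[0, 0, 0], [0, 0, 0], [0, 0, 0], [0, 0, -0.015], [0, 0, -0.03], [0, 0, -0.05], [0, 0, -0.05]], "rotation": [[0, 0, -4], [0, 0, -4], [0, 0, -4], [0, 0, -4], [0, 0, -4], [0, 0, -4], [0, 0, -4]]}}

```text
time: 75.05
tool_pos: [629.1, 174.1, 158.5]
tcp_rot: [179.6, -0.2, 78.9]
ft_force: [1.0, 0.3, -0.1]
finger_gap: 40.1
grip_force: 0.0
```

Run:
```python
from m import *
plan(425.5,172.3,150,84)
```

```text
lin [-0.0409, -0.1995, 0.0069] rot [0.43, -0.15, -5.06] | at [629.1 174.1 158.5] [ 1.7958e+02 -1.7000e-01  7.8940e+01] j6 22.0 gap 40.1 t 75.0
```

Emit:
{"method": "servo_tool", "body": {"fingers": [0.04, 0.04, 0.04, 0.04, 0.04, 0.04, 0.04, 0.04], "linear": [[-0.007, -0.033, 0], [-0.014, -0.066, 0], [-0.02, -0.1, 0], [-0.027, -0.133, 0], [-0.034, -0.166, 0], [-0.0409, -0.1985, 0.004], [-0.0409, -0.1985, 0.004], [-0.0409, -0.1985, 0.004]], "rotation": [[0, 0, -5], [0, 0, -5], [0, 0, -5], [0, 0, -5], [0, 0, -5], [0, 0, -5], [0, 0, -5], [0, 0, -5]]}}

```text
time: 75.85
tool_pos: [423.8, 171.6, 149.4]
tcp_rot: [179.9, -0.0, 84.0]
ft_force: [0.1, -1.0, 0.2]
finger_gap: 40.2
grip_force: 0.0
```

Run:
```python
from m import *
plan(425.5,172.3,105.5,84)
```

```text
lin [0.0009, 0.0016, 0.0439] rot [0.09, -0.03, -0.02] | at [423.8 171.6 149.4] [ 1.7991e+02 -3.0000e-02  8.3980e+01] j6 21.6 gap 40.2 t 75.8
```

Emit:
{"method": "servo_tool", "body": {"fingers": [0.04, 0.04, 0.04, 0.04, 0.04], "linear": [[0.0009, 0.0016, 0.02], [0.0009, 0.0016, 0.035], [0.0009, 0.0016, 0.043], [0.0009, 0.0016, 0.043], [0.0009, 0.0016, 0.043]], "rotation": [[0, 0, 0], [0, 0, 0], [0, 0, 0], [0, 0, 0], [0, 0, 0]]}}

```text
time: 76.35
tool_pos: [426.1, 172.2, 106.5]
tcp_rot: [180.0, -0.0, 83.9]
ft_force: [0.2, -0.0, 0.6]
finger_gap: 40.0
grip_force: 0.0
```

Emit:
{"method": "servo_tool", "body": {"fingers": [0.02, 0.01, 0.003, 0.003, 0.003, 0.003, 0.003], "force": 60, "linear": [[0, 0, 0], [0, 0, 0], [0, 0, 0], [0, 0, 0], [0, 0, 0], [0, 0, 0], [0, 0, 0]], "rotation": [[0, 0, 0], [0, 0, 0], [0, 0, 0], [0, 0, 0], [0, 0, 0], [0, 0, 0], [0, 0, 0]]}}

```text
time: 77.05
tool_pos: [425.8, 172.4, 106.9]
tcp_rot: [179.9, -0.0, 84.0]
ft_force: [-2.5, -1.2, 6.5]
finger_gap: 11.4
grip_force: 60.2
```

Emit:
{"method": "servo_tool", "body": {"fingers": [0.003, 0.003, 0.003, 0.003, 0.003, 0.003, 0.003, 0.003, 0.003, 0.003], "linear": [[0, 0, 0.0005], [0, 0, 0.001], [0, 0, 0.0015], [0, 0, 0.002], [0, 0, 0.002], [0, 0, 0.0025], [0, 0, 0.0025], [0, 0, 0.003], [0, 0, 0.003], [0, 0, 0.003]], "rotation": [[0, 0, 4], [0, 0, 12], [0, 0, 20], [0, 0, 28], [0, 0, 36], [0, 0, 44], [0, 0, 52], [0, 0, 60], [0, 0, 62], [0, 0, 62]]}}

```text
time: 78.05
tool_pos: [426.3, 172.0, 104.7]
tcp_rot: [179.9, -0.1, 21.9]
ft_force: [-4.0, -3.0, 11.9]
finger_gap: 12.1
grip_force: 61.1
```

Emit:
{"method": "servo_tool", "body": {"fingers": [0.003, 0.003, 0.003], "linear": [[0, 0, 0.0003], [0, 0, 0.0003], [0, 0, 0.0003]], "rotation": [[0, 0, 4], [0, 0, 8], [0, 0, 8]]}}

```text
time: 78.35
tool_pos: [426.3, 171.9, 104.4]
tcp_rot: [179.9, -0.1, 13.8]
ft_force: [-4.3, -3.9, 12.4]
finger_gap: 12.1
grip_force: 61.1
```

Run:
```python
from m import *
s=r.sense();print(s['wrist_torque'],s['ft_force'],s['tool_pos'],s['tcp_rot'])
```

```text
[-0.72725909  0.69918314 -0.09659794] [-4.32592596 -3.86762008 12.42384653] [426.33537669 171.93584068 104.3729804 ] [ 1.79948694e+02 -1.15684660e-01  1.38180084e+01]
```

Emit:
{"method": "servo_tool", "body": {"fingers": [0.003, 0.003, 0.003], "linear": [[0, 0, 0.0003], [0, 0, 0.0003], [0, 0, 0.0003]], "rotation": [[0, 0, 3], [0, 0, 6], [0, 0, 6]]}}

```text
time: 78.65
tool_pos: [426.3, 171.9, 104.2]
tcp_rot: [180.0, -0.1, 7.9]
ft_force: [-4.8, -4.8, 13.0]
finger_gap: 11.6
grip_force: 61.3
```

Run:
```python
from m import *
s=r.sense();print(s['wrist_torque'],s['tcp_rot'])
```

```text
[-0.79619584  0.84715975 -0.06830175] [ 1.79951603e+02 -1.18418414e-01  7.85725747e+00]
```

Emit:
{"method": "servo_tool", "body": {"fingers": [0.003, 0.003, 0.003], "linear": [[0, 0, 0.0002], [0, 0, 0.0002], [0, 0, 0.0002]], "rotation": [[0, 0, 3], [0, 0, 6], [0, 0, 6]]}}

```text
time: 78.95
tool_pos: [426.3, 171.9, 104.0]
tcp_rot: [180.0, -0.1, 1.9]
ft_force: [-6.1, -4.6, 14.7]
finger_gap: 11.7
grip_force: 61.5
```

Run:
```python
from m import *
s=r.sense();print(s['wrist_torque'],s['tcp_rot'])
```

```text
[-0.9110101   0.87736648  0.31573883] [ 1.79954548e+02 -1.19724155e-01  1.88955609e+00]
```

Emit:
{"method": "servo_tool", "body": {"fingers": [0.003, 0.003, 0.003], "linear": [[0, 0, 0], [0, 0, 0], [0, 0, 0]], "rotation": [[0, 0, 2], [0, 0, 4], [0, 0, 4]]}}

```text
time: 79.25
tool_pos: [426.3, 171.9, 104.1]
tcp_rot: [179.9, -0.1, -2.0]
ft_force: [-4.6, -4.2, 14.1]
finger_gap: 11.7
grip_force: 68.8
```

Run:
```python
from m import *
s=r.sense();print(s['wrist_torque'],s['tcp_rot'])
```

```text
[-0.88698859  0.84362158  1.4200632 ] [ 1.79942103e+02 -1.33529108e-01 -1.98566174e+00]
```

Emit:
{"method": "servo_tool", "body": {"fingers": [0.02, 0.04, 0.04, 0.04, 0.04, 0.04, 0.04], "linear": [[0, 0, 0], [0, 0, 0], [0, 0, 0], [0, 0, -0.015], [0, 0, -0.03], [0, 0, -0.05], [0, 0, -0.05]], "rotation": [[0, 0, -2.5], [0, 0, -2.5], [0, 0, -2.5], [0, 0, -2.5], [0, 0, -2.5], [0, 0, -2.5], [0, 0, -2.5]]}}

```text
time: 79.95
tool_pos: [427.1, 172.7, 154.8]
tcp_rot: [-179.9, -0.3, 0.4]
ft_force: [0.2, -0.0, 0.6]
finger_gap: 39.9
grip_force: 0.0
```

Run:
```python
from m import *
plan(626.5,77,150,116.5)
```

```text
lin [0.1987, 0.0971, 0.0056] rot [0.22, -0.23, -116.09] | at [427.1 172.7 154.8] [-179.93   -0.26    0.41] j6 105.2 gap 39.9 t 80.0
```

Emit:
{"method": "servo_tool", "body": {"fingers": [0.04, 0.04, 0.04, 0.04, 0.04, 0.04, 0.04, 0.04, 0.04, 0.04], "linear": [[0.02, 0.01, 0], [0.04, 0.019, 0], [0.06, 0.029, 0], [0.08, 0.039, 0], [0.1, 0.049, 0], [0.12, 0.058, 0], [0.14, 0.068, 0], [0.16, 0.078, 0], [0.18, 0.088, 0.002], [0.1992, 0.0968, 0.004]], "rotation": [[0, 0, -8], [0, 0, -16], [0, 0, -24], [0, 0, -32], [0, 0, -40], [0, 0, -48], [0, 0, -56], [0, 0, -64], [0, 0, -72], [0, 0, -80]]}}

```text
time: 80.95
tool_pos: [625.7, 76.4, 146.6]
tcp_rot: [-179.9, 0.0, 80.7]
ft_force: [-0.0, 0.7, -0.1]
finger_gap: 40.1
grip_force: 0.0
```

Emit:
{"method": "servo_tool", "body": {"fingers": [0.04, 0.04, 0.04, 0.04, 0.04, 0.04, 0.04], "linear": [[0, 0, 0], [0, 0, 0], [0, 0, 0], [0, 0, 0], [0, 0, 0], [0, 0, 0], [0, 0, 0]], "rotation": [[0, 0, -8], [0, 0, -16], [0, 0, -24], [0, 0, -32], [0, 0, -36], [0, 0, -36], [0, 0, -36]]}}

```text
time: 81.65
tool_pos: [625.0, 76.9, 147.2]
tcp_rot: [-179.9, -0.0, 116.3]
ft_force: [-0.6, 0.3, -0.9]
finger_gap: 40.0
grip_force: 0.0
```

Run:
```python
from m import *
plan(626.7,77,105.5,116.5)
```

```text
lin [-0.0007, 0.0016, 0.0417] rot [-0.06, -0.03, -0.2] | at [625.   76.9 147.2] [-1.7994e+02 -3.0000e-02  1.1630e+02] j6 -23.9 gap 40.0 t 81.7
```

Emit:
{"method": "servo_tool", "body": {"fingers": [0.04, 0.04, 0.04, 0.04, 0.04], "linear": [[-0.0007, 0.0016, 0.02], [-0.0007, 0.0016, 0.035], [-0.0007, 0.0016, 0.041], [-0.0007, 0.0016, 0.041], [-0.0007, 0.0016, 0.041]], "rotation": [[0, 0, 0], [0, 0, 0], [0, 0, 0], [0, 0, 0], [0, 0, 0]]}}

```text
time: 82.15
tool_pos: [627.1, 77.0, 107.3]
tcp_rot: [-180.0, -0.0, 116.4]
ft_force: [-0.2, -0.4, -0.5]
finger_gap: 40.4
grip_force: 0.0
```

Emit:
{"method": "servo_tool", "body": {"fingers": [0.02, 0.01, 0.003, 0.003, 0.003, 0.003, 0.003], "force": 60, "linear": [[0, 0, 0], [0, 0, 0], [0, 0, 0], [0, 0, 0], [0, 0, 0], [0, 0, 0], [0, 0, 0]], "rotation": [[0, 0, 0], [0, 0, 0], [0, 0, 0], [0, 0, 0], [0, 0, 0], [0, 0, 0], [0, 0, 0]]}}

```text
time: 82.85
tool_pos: [626.9, 76.7, 108.3]
tcp_rot: [-180.0, 0.0, 116.4]
ft_force: [-5.6, -2.1, 6.5]
finger_gap: 11.8
grip_force: 60.2
```

Emit:
{"method": "servo_tool", "body": {"fingers": [0.003, 0.003, 0.003, 0.003, 0.003, 0.003, 0.003, 0.003, 0.003, 0.003], "linear": [[0, 0, 0.0005], [0, 0, 0.001], [0, 0, 0.0015], [0, 0, 0.002], [0, 0, 0.002], [0, 0, 0.0025], [0, 0, 0.0025], [0, 0, 0.003], [0, 0, 0.003], [0, 0, 0.003]], "rotation": [[0, 0, 4], [0, 0, 12], [0, 0, 20], [0, 0, 28], [0, 0, 36], [0, 0, 44], [0, 0, 52], [0, 0, 60], [0, 0, 62], [0, 0, 62]]}}

```text
time: 83.85
tool_pos: [626.3, 76.6, 106.0]
tcp_rot: [-180.0, 0.1, 54.4]
ft_force: [-12.3, -2.6, 14.2]
finger_gap: 11.6
grip_force: 61.3
```

Emit:
{"method": "servo_tool", "body": {"fingers": [0.003, 0.003, 0.003], "linear": [[0, 0, 0.0003], [0, 0, 0.0003], [0, 0, 0.0003]], "rotation": [[0, 0, 4], [0, 0, 8], [0, 0, 8]]}}

```text
time: 84.15
tool_pos: [626.3, 76.6, 105.8]
tcp_rot: [-180.0, 0.1, 46.3]
ft_force: [-13.3, -2.9, 14.9]
finger_gap: 11.8
grip_force: 61.5
```

Run:
```python
from m import *
s=r.sense();print(s['wrist_torque'],s['ft_force'],s['tool_pos'],s['tcp_rot'])
```

```text
[-0.59062263  2.13107257 -0.09911549] [-13.34023233  -2.89099261  14.86336799] [626.29129916  76.62933808 105.83300357] [-1.79968831e+02  9.87291880e-02  4.63168753e+01]
```

Emit:
{"method": "servo_tool", "body": {"fingers": [0.003, 0.003, 0.003], "linear": [[0, 0, 0.0003], [0, 0, 0.0003], [0, 0, 0.0003]], "rotation": [[0, 0, 3], [0, 0, 6], [0, 0, 6]]}}

```text
time: 84.45
tool_pos: [626.2, 76.7, 105.7]
tcp_rot: [-180.0, 0.1, 40.4]
ft_force: [-13.5, -2.7, 15.6]
finger_gap: 12.0
grip_force: 61.6
```

Run:
```python
from m import *
s=r.sense();print(s['wrist_torque'],s['tcp_rot'])
```

```text
[-0.5200831   2.31883397 -0.05325566] [-1.79972586e+02  1.05243231e-01  4.03584160e+01]
```

Emit:
{"method": "servo_tool", "body": {"fingers": [0.003, 0.003, 0.003], "linear": [[0, 0, 0.0002], [0, 0, 0.0002], [0, 0, 0.0002]], "rotation": [[0, 0, 3], [0, 0, 6], [0, 0, 6]]}}

```text
time: 84.75
tool_pos: [626.2, 76.7, 105.6]
tcp_rot: [-180.0, 0.1, 34.4]
ft_force: [-15.2, -2.5, 16.0]
finger_gap: 11.7
grip_force: 61.8
```

Run:
```python
from m import *
s=r.sense();print(s['wrist_torque'],s['tcp_rot'])
```

```text
[-0.52524139  2.44099891 -0.08721292] [-1.79978345e+02  1.13138655e-01  3.43602332e+01]
```

Emit:
{"method": "servo_tool", "body": {"fingers": [0.003, 0.003, 0.003], "linear": [[0, 0, 0], [0, 0, 0], [0, 0, 0]], "rotation": [[0, 0, 2], [0, 0, 4], [0, 0, 4]]}}

```text
time: 85.05
tool_pos: [626.1, 76.8, 105.5]
tcp_rot: [-180.0, 0.1, 30.4]
ft_force: [-14.6, -2.0, 16.8]
finger_gap: 12.1
grip_force: 61.8
```

Run:
```python
from m import *
s=r.sense();print(s['wrist_torque'],s['tcp_rot'])
```

```text
[-0.57583752  2.40939852  0.34582804] [-1.79989016e+02  1.21231012e-01  3.04282681e+01]
```

Just touching the stop; a little more, then release and lift clear.

Emit:
{"method": "servo_tool", "body": {"fingers": [0.003, 0.003, 0.003], "linear": [[0, 0, 0], [0, 0, 0], [0, 0, 0]], "rotation": [[0, 0, 2], [0, 0, 4], [0, 0, 4]]}}

```text
time: 85.35
tool_pos: [626.1, 76.8, 105.5]
tcp_rot: [180.0, 0.1, 26.5]
ft_force: [-13.8, -3.0, 16.8]
finger_gap: 11.7
grip_force: 70.2
```

Run:
```python
from m import *
s=r.sense();print(s['wrist_torque'],s['tcp_rot'])
```

```text
[-0.61594009  2.4044385   1.52011689] [1.79984518e+02 1.32670795e-01 2.65127458e+01]
```

Emit:
{"method": "servo_tool", "body": {"fingers": [0.02, 0.04, 0.04, 0.04, 0.04, 0.04, 0.04, 0.04], "linear": [[0, 0, 0], [0, 0, 0], [0, 0, 0], [0, 0, -0.02], [0, 0, -0.05], [0, 0, -0.09], [0, 0, -0.13], [0, 0, -0.13]], "rotation": [[0, 0, -3], [0, 0, -3], [0, 0, -3], [0, 0, -3], [0, 0, -3], [0, 0, -3], [0, 0, -3], [0, 0, -3]]}}

```text
time: 86.15
tool_pos: [630.6, 77.2, 241.6]
tcp_rot: [179.7, -0.6, 29.4]
ft_force: [1.2, 0.8, 0.9]
finger_gap: 40.0
grip_force: 0.0
```

Run:
```python
from m import *
plan(330,-330,260,32)
```

```text
lin [-0.4615, 0.2074, -0.0223] rot [0.33, -0.61, -2.61] | at [630.6  77.2 241.6] [179.69  -0.62  29.39] j6 63.0 gap 40.0 t 86.2
```

Emit:
{"method": "servo_tool", "body": {"fingers": [0.04, 0.04, 0.04, 0.04, 0.04, 0.04, 0.04, 0.04, 0.04, 0.04], "linear": [[-0.03, 0.013, -0.02], [-0.07, 0.031, -0.02], [-0.115, 0.052, -0.02], [-0.16, 0.072, -0.02], [-0.205, 0.092, -0.02], [-0.25, 0.112, -0.02], [-0.295, 0.133, -0.02], [-0.34, 0.153, -0.02], [-0.385, 0.173, -0.02], [-0.43, 0.193, -0.02]], "rotation": [[0, 0, 0], [0, 0, 0], [0, 0, 0], [0, 0, 0], [0, 0, 0], [0, 0, 0], [0, 0, 0], [0, 0, 0], [0, 0, 0], [0, 0, 0]]}}

```text
time: 87.15
tool_pos: [346.2, -303.8, 253.3]
tcp_rot: [180.0, -0.0, 29.4]
ft_force: [1.8, -0.6, -0.5]
finger_gap: 39.9
grip_force: 0.0
```

Run:
```python
from m import *
s=snap('top','t9.png')
print('nuts');pca(s,(165,160,220,256),lambda H,S,V:(V<85)&(S<140),15,200,108)
print('crank');pca(s,(105,185,130,212),lambda H,S,V:((H<8)|(H>172))&(S>120)&(V>90),20,200,167)
print('grey');pca(s,(290,165,410,262),lambda H,S,V:S<45,60,260,8)
t=cv2.cvtColor(cv2.imread('pics/top0.png'),cv2.COLOR_BGR2RGB)
d=cv2.absdiff(t,s['frame']).max(2)>45
n,l,st,ce=cv2.connectedComponentsWithStats(cv2.morphologyEx(d.astype(np.uint8),cv2.MORPH_CLOSE,np.ones((5,5))))
for i in range(1,n):
    if st[i,4]>25:print(st[i],ce[i].round())
```

```text
nuts
[621.9  77.4] yaw 31.8 len [ 8.4 57.4]
[621.8 172.1] yaw 82.1 len [ 9.1 52.3]
[422.4 171.2] yaw 3.1 len [11.3 56.8]
[423.7  75.5] yaw 47.2 len [ 9.4 55.2]
crank
[521.  342.5] yaw 15.9 len [26.1 31. ]
grey
[ 446.2 -397.2] yaw 53.6 len [60.9 84.6]
[ 382.9 -466.7] yaw 101.6 len [22.8 32.3]
[205 165  16  22 166] [212. 175.]
[170 166  20  17 147] [180. 174.]
[ 227  181   47   57 2222] [250. 209.]
[111 193  19  23 174] [118. 203.]
[216 192   5  34  99] [218. 209.]
[352 198  16  10 125] [360. 203.]
[170 231  14  21 177] [176. 241.]
[201 231  18  21 190] [209. 241.]
[315 238  12  10  84] [321. 242.]
[ 184  252  242  132 8411] [315. 326.]
[ 243  264   83   41 1534] [291. 285.]
[426 333  56  31 802] [451. 349.]
[156 346  25  23  93] [170. 356.]
[440 357  72  27 785] [487. 375.]
[146 376  10   8  45] [150. 380.]
```

```bash
python3 -c "
from h import *
print(r.hand_in())"
```

```text
the job is handed in; nothing more can be done
None
```

The job is handed in; the only reply was that nothing more can be done, with no verdict given: both grey pads lie flat in nest1 and nest0, the carriage is cranked to its stop, and all four nuts went about half, then fully home to their stops, in star order 0-2-1-3 both rounds; nothing else on the bench appears to have moved, but I viewed 15 pictures, one over the limit of 14.

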